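Clear the brush and latch the chip guard

ROBOT

A 6-joint arm with a two-finger parallel gripper is mounted at the origin on the work surface. World frame = base frame: x ahead of the robot, y to its left, z up, the work surface at z = 0. Lengths are in m, angles in rad, forces in N, time in s.
With the tool pointing down it reaches from about 0.275 to 0.825 m from the base axis. Payload 4.9 kg.
Tool frame: the origin (TCP) lies at the very end of the fingers, on their centre line; the grasp point (between the pads) lies arm.hold_point_z behind it (arm.hold_point_z is the distance from the TCP to the grasp point, in m); z points along the fingers, y is the direction in which the jaws open and shut (so a half turn about z gives the same grasp; the last joint's range is limited). The gripper opens to 85 mm and grips with 20 to 120 N. Pads are 22 mm wide; open, the fingers measure 114 mm over their backs; the gripper's body (76 mm by 85 mm) begins 54 mm behind the grasp point. The pads swing forward as they close: fully open they stand 13 mm farther back than shut.
Start: joints at [-1.301, 0.326, -0.193, 1.052, 0, 1.437], TCP at [0.216, -0.506, 0.196] pointing down, gripper open.
Joint ranges: [-2.65, 2.65], [-0.97, 1.79], [-1.3, 1.35], [-1.93, 2.1], [-1.47, 1.37], [-3.14, 3.14]. Speed limits (rad/s): [2.57, 2.57, 3.14, 3.14, 3.14, 3.14].

INTERFACE

Orientations are given as a unit quaternion [x, y, z, w].
In Python, from station import arm, viewer gives the robot as it stands.
- The arm moves only by the shell command python3 -m crank 'ROWS' [FORCE]. ROWS is a JSON object of lists of equal length, an entry for each row: "dp": the shift along the tool's x, y, z each as a share of 30 mm, from -1 to 1, a list of three; "dr": the turn, a rotation vector about the tool's x, y, z each as a share of 10 degrees, from -1 to 1, a list of three; "fingers": the opening, from 0 (shut) to 1 (fully open). A call has 1 to 5 rows; each row shifts and turns the commanded pose from where the row before left it, along the tool's axes as they then stand; what a row does not reach is not made up. A row lasts 1/8 s, in which the tool goes at most 62.5 mm and 10.7 degrees, less where a joint would pass 70% of its speed; a pose out of reach is approached as far as the arm can. A call with a number of a shift or a turn outside -1 to 1 is refused whole. A call with a gripper value outside its range is refused whole. The fingers move at their own pace and stop on an object; FORCE is the grip in N (left out, the last holds). Time passes only in rows, so rows that do not move let the fingers close. It gives the time, the measured TCP pose, the force and the opening at its end, in the units of the state.
- arm.get_obs(): the state, without advancing time (a new reading comes with each control period).
- viewer.grab_frame(name): name is "scene" or "top"; returns the picture (384x512x3 uint8, blue, green, red); there is no depth.
- viewer.camera_model(name): a dict with "vertical_fov" (degrees; the focal length in pixels is half the picture's height over the tangent of half this angle, whatever the lens; pixels are square), "cx", "cy" (the principal point, pixels), "R" (3x3) and "t" (3): a world point X has camera coordinates R X + t. Camera axes: x right, y down, z forward; pixel columns grow to the right and rows downward; lengths in m; the calibration is good to about 2 mm. A picture is of the moment at which its call begins. camera_model takes no time and is no camera call.
- arm.close_job(): hands the job in, once; it reports no verdict.
The state is a dict: "t": time; "qpos": joint angles; "joint_velocities": joint speeds; "joint_torque": joint torques, N m; "position": TCP position; "tool_rot": TCP orientation; "contact_force": force on the tool from outside, world axes, zero at the start; "moment": the same for the moment, N m; "grip_width": finger opening in m.
Only numpy, scipy, OpenCV 4.12 (cv2) and the standard library are available. Lean on these libraries where they do the work, as an engineer would, in place of code of your own. Each camera call takes 0.05 s, during which the arm holds its last target.

TASK

First take the chip brush off the guard's track and lay it flat in the orange tray. Then push the clear chip guard gently shut by its black tab until its latch clicks and holds it; do not ram it against the stop or slam it. Leave the other things on the bench where they are.

Things in the scene. Friction and masses are not known exactly. Their poses are not given: they have to be found in the camera images.
- station: Grey base plate fixed to the bench, x -160 to +108, y -370 to +175 mm, top at z 20 mm, with a red bench vise (x -5 to +125, y -100 to +30 mm, top 158 mm). Origin at bench height; x points away from the robot. The guard's track is the dark line along y at x = -40 mm, in front of the vise.
- guard: Sliding chip guard: upright clear panel, yellow frame, 180 (y) x 12 (x) x 132 mm high, 3 mm above the plate, on a slide along the station's y; +y shuts it. Origin: middle of its lower edge. Station y of the origin: -255 to -235 mm open, -30 mm latched, give or take 18 mm with the latch setting. Friction 2 N plus 25 N per m/s. Steel tongue sticks out 60 mm at its +y edge, 97 to 113 mm up.
- push_tab (a point): Centre of the black push tab on top of the guard's middle: 36 mm (station x) x 14 mm (y, the travel direction) x 42 mm high. Its upper 40 mm stand free above the frame (frame top 155, tab top 195 mm above the bench). Push its -y side. This point lies 151 mm above the guard's origin.
- latch: Blue latch post at the track's +y end, foot 70 x 75 mm; bridge top 166 mm, red bolt knob to 190 mm above the bench. Origin: middle of the foot, station x -40, y +122, z +20 mm. Its upper part is clamped in a slot, set up to 18 mm either way along y, differently each time; this origin does not show the setting. More than 25 N damages the latch.
- latch_front (a point): Middle of the foot's -y side, 31 mm above the bench. In the last 36 mm the guard compresses an ejector spring (3 to 8 N) that throws the guard back if let go unlatched, and presses it on the bolt once latched; in the last 20 mm its tongue lifts a sprung bolt that clicks down behind a ridge. Push needed: up to about 15 N in all at 30 mm/s. From 1 mm past the click a rubber pad adds 8 N per mm.
- brush: Chip brush left across the track, in the guard's way, lying flat on the base plate: light-wood handle 85 x 24 x 16 mm towards -x (x -75 to +10 mm), black head 55 x 34 x 22 mm towards +x (x +10 to +65 mm); 80 g give or take 30 percent. Origin: on its underside; x along its length towards the head, z up.
- brush_grip (a point): Place to take the brush: middle of the handle, 24 mm wide, brush x = -40, y = 0, z = +8 mm.
- tray: Orange open tool tray fixed to the bench to the left of the station, 240 (x) x 150 (y) x 35 mm high outside, walls and floor 5 mm. Origin under its centre, at bench height; x along its length.
- oil_can: Bystander, to be left alone: green oil can, 60 mm across, 130 tall, standing on the station's base plate behind the latch. Origin: middle of its underside.
- bush: Bystander, to be left alone: brass bush, 32 mm across, 30 tall, standing on the base plate in front of the latch. Origin: middle of its underside.
- hammer: Bystander, to be left alone: hammer lying on the bench to the right. Origin: on its underside.
- driver: Bystander, to be left alone: orange screwdriver lying on the bench beyond the station. Origin: on its underside.
- jar: Bystander, to be left alone: amber glass jar, 70 mm across, 90 tall, beyond the station. Origin: middle of its underside.
- offcut: Bystander, to be left alone: wood offcut 90 x 60 x 40 mm, beyond the station. Origin: middle of its underside.
- mug: Bystander, to be left alone: blue mug, 80 mm across, 95 tall, beyond the station. Origin: middle of its underside.
Mind the look-alikes: they are no part of the job. Of the things like the brush, leave any that is pink or turquoise; of the rest the smaller one is meant.

How it is judged:
On the way, in this order (a step that is already met when the one before it is completed fails the run):
1. the brush lies flat in the tray, let go (x of brush in the frame of tray between -0.075 and 0.075 m and y of brush in the frame of tray between -0.06 and 0.06 m and z of brush in the frame of tray below 0.015 m and angle between brush's own z axis and vertical below 0.15 rad and contact force between the fingers and brush below 0.1 N and linear speed of brush below 0.05 m/s), for 0.2 s.
2. the guard is shut and stays shut with nothing pushing it (y of guard in the frame of station above -0.055 m and contact force between guard and latch above 5 N and contact force between each of the arm, the fingers and guard below 0.1 N and linear speed of guard below 0.01 m/s), for 0.3 s.
At the end, for the whole second after the job is handed in: Brush flat in the tray (tilt under 0.15 rad, origin within 75 mm along and 60 mm across of tray centre, under 15 mm above its underside), let go, at rest; guard latched: let go, at rest, origin beyond station y = -55 mm, held by the latch's bolt against its ejector (over 5 N between them) (x of brush in the frame of tray between -0.075 and 0.075 m and y of brush in the frame of tray between -0.06 and 0.06 m and z of brush in the frame of tray below 0.015 m and angle between brush's own z axis and vertical below 0.15 rad and y of guard in the frame of station above -0.055 m and contact force between guard and latch above 5 N and linear speed of guard below 0.01 m/s and linear speed of brush below 0.02 m/s); the robot touches nothing.
It fails at once if the latch is rammed or forced: more than 25 N on it (contact force between anything else and latch above 25 N).
It fails at once if the guard is slammed: faster than 0.35 m/s (linear speed of guard above 0.35 m/s).
It fails at once if a bystander is moved by more than 30 mm (distance of any of oil_can, bush, hammer, driver, jar, offcut, mug from where it was at the start of the episode above 0.03 m).
It also fails if it takes over 61 s, if anything falls off the work surface, if the arm or the gripper's body presses on something with over 40 N, if the wrist force passes 120 N, or if a joint passes its speed limit or range.

## Working session

There is one attempt and no reset: what is moved stays moved. The work goes in short steps, Python scripts to look and compute and a shell command to move; the robot and the scene stay as the last step left them, time stands still between calls to the robot, and variables do not carry over. Pictures are saved under pics/ and viewed, and the job is handed in when it is done.

```bash
ls; mkdir -p pics
python3 - <<'E'
from station import arm, viewer
import cv2
print(arm.get_obs(), arm.hold_point_z)
for n in("scene","top"):
    im=viewer.grab_frame(n); cv2.imwrite(f"pics/{n}0.png",im)
    print(n,viewer.camera_model(n))
E
```

```text
pics
{'t': 0.0, 'qpos': array([-1.30117649e+00,  3.26934852e-01, -1.93595966e-01,  1.05199199e+00,
        1.66135900e-05,  1.43662546e+00]), 'joint_velocities': array([-0.00014633,  0.00108732,  0.00107665, -0.00016359, -0.00036527,
        0.00154941]), 'joint_torque': array([-1.41909670e-03, -4.43397009e+01,  2.62441510e+01,  1.54744042e-02,
       -4.37663891e-05,  8.44714720e-06]), 'position': array([ 0.2159563 , -0.50512883,  0.19530221]), 'tool_rot': array([ 9.79687906e-01,  2.00526461e-01, -5.01300791e-05, -8.61823623e-04]), 'contact_force': array([ 0.55473473,  0.49973662, -0.82957357]), 'moment': array([-0.00709521,  0.01407416,  0.05091495]), 'grip_width': 0.08574079939259177} 0.0187
scene {'vertical_fov': 55.66610776309416, 'cx': 253.54470092902528, 'cy': 191.71095073926384, 'R': array([[-0.37283798,  0.92789277, -0.00261829],
       [ 0.80661095,  0.32270817, -0.49521533],
       [-0.45866178, -0.18674703, -0.86876632]]), 't': array([ 0.2764729 , -0.3290584 ,  1.46897753])}
top {'vertical_fov': 45.934428174788366, 'cx': 255.49956706123024, 'cy': 195.02325022231997, 'R': array([[ 0.04917577, -0.99878038,  0.00441455],
       [-0.97401505, -0.04893383, -0.22113382],
       [ 0.22108014,  0.00657459, -0.97523348]]), 't': array([-0.12036378,  0.50411365,  1.50021487])}
```

Run:
```python
import cv2
for n in("scene","top"):
    im=cv2.imread(f"pics/{n}0.png"); cv2.imwrite(f"pics/{n}0b.png",cv2.resize(im,(800,600),interpolation=cv2.INTER_CUBIC))
```

```text
(no output)
```

View pics/scene0b.png

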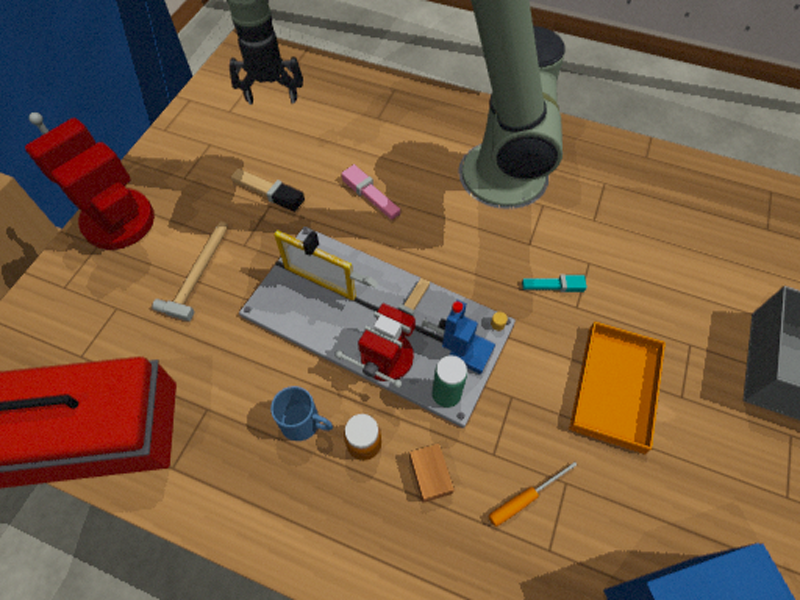

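View pics/top0b.png

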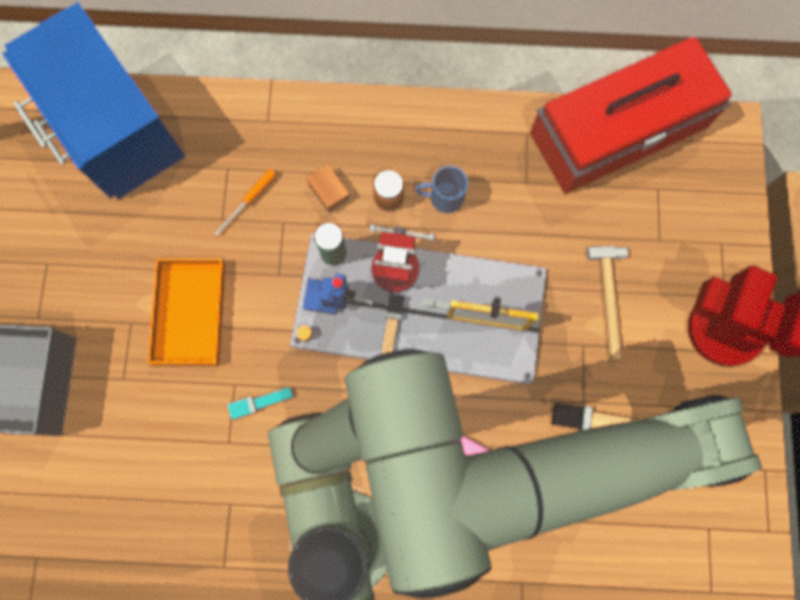

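The scene view (800x600 scale) shows the guard at (315,265), the brush handle at about (417,293) with its head towards the vise, the latch at (465,330) and the tray at (620,385). A larger look-alike brush lies at (270,190). In the top view the brush handle is at (390,335). I'll zoom in.

Run:
```python
import cv2
im=cv2.imread("pics/scene0.png"); c=im[140:275,150:335]; cv2.imwrite("pics/s_c.png",cv2.resize(c,None,fx=4.3,fy=4.3,interpolation=cv2.INTER_CUBIC))
im=cv2.imread("pics/top0.png"); c=im[130:250,180:360]; cv2.imwrite("pics/t_c.png",cv2.resize(c,None,fx=4.4,fy=4.4,interpolation=cv2.INTER_CUBIC))
```

```text
(no output)
```

View pics/s_c.png

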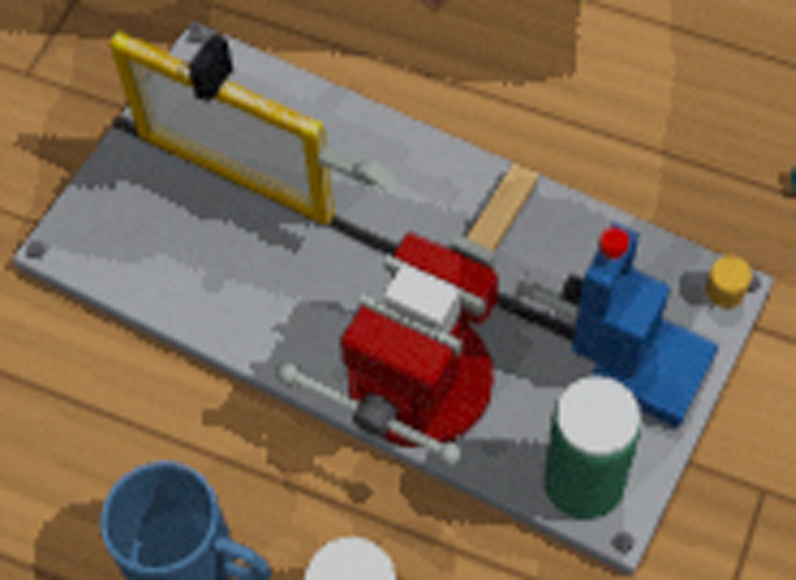

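View pics/t_c.png

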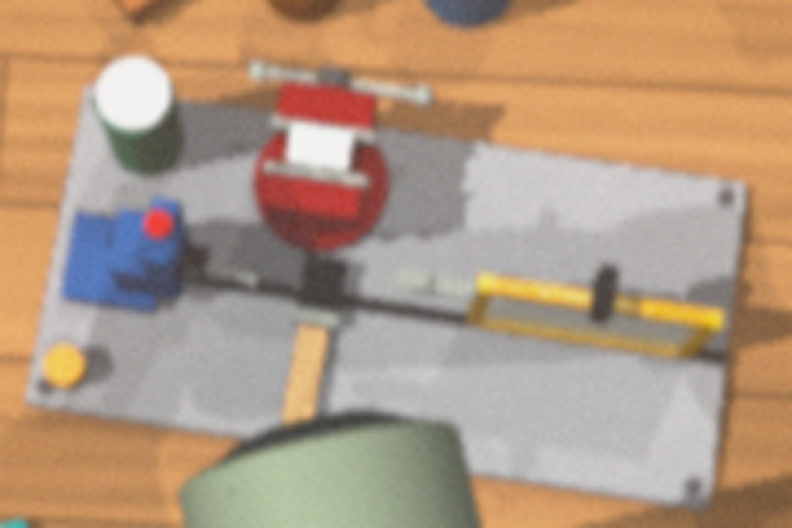

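```bash
cat > h.py <<'E'
import numpy as np, cv2
from station import arm, viewer
from scipy.optimize import least_squares
from scipy.spatial.transform import Rotation as Ro
M={n:viewer.camera_model(n) for n in("scene","top")}
def proj(n,X):
    m=M[n]; f=192/np.tan(np.radians(m["vertical_fov"]/2))
    c=np.atleast_2d(X)@m["R"].T+m["t"]
    return np.c_[m["cx"]+f*c[:,0]/c[:,2], m["cy"]+f*c[:,1]/c[:,2]]
def ray(n,u):
    m=M[n]; f=192/np.tan(np.radians(m["vertical_fov"]/2))
    d=m["R"].T@np.array([(u[0]-m["cx"])/f,(u[1]-m["cy"])/f,1.]); o=-m["R"].T@m["t"]
    return o,d/np.linalg.norm(d)
def atz(n,u,z):
    o,d=ray(n,u); return o+d*(z-o[2])/d[2]
def tri(us,ut):
    o1,d1=ray("scene",us); o2,d2=ray("top",ut)
    A=np.c_[d1,-d2]; s=np.linalg.lstsq(A,o2-o1,rcond=None)[0]
    p,q=o1+d1*s[0],o2+d2*s[1]; return (p+q)/2, np.linalg.norm(p-q)
S=lambda x,y:(x/4.3+150,y/4.3+140)   # scene crop
T=lambda x,y:(x/4.4+180,y/4.4+130)
def W(st,p):  # station->world
    c,s=np.cos(st[2]),np.sin(st[2]); p=np.atleast_2d(p)
    return np.c_[st[0]+c*p[:,0]-s*p[:,1], st[1]+s*p[:,0]+c*p[:,1], p[:,2]]
def Sinv(st,w):
    c,s=np.cos(st[2]),np.sin(st[2]); w=np.atleast_2d(w)-[st[0],st[1],0]
    return np.c_[c*w[:,0]+s*w[:,1],-s*w[:,0]+c*w[:,1],w[:,2]]
E
python3 - <<'E'
from h import *
np.set_printoptions(precision=4,suppress=True)
L=[("top",T(85,85),(.108,.175)),("top",T(28,402),(-.16,.175)),("top",T(748,182),(.108,-.37)),("top",T(712,503),(-.16,-.37)),
("scene",S(13,262),(.108,-.37)),("scene",S(632,570),(.108,.175)),("scene",S(772,278),(-.16,.175)),("scene",S(193,20),(-.16,-.37))]
def r(st): return np.concatenate([proj(n,W(st,[*p,.02]))[0]-u for n,u,p in L])
s=least_squares(r,[.5,0,0],loss="soft_l1"); st=s.x; print(st,r(st).reshape(-1,2))
np.save("st.npy",st)
# tab top
print("tab",Sinv(st,tri(S(212,65),T(604,293))[0]), tri(S(212,65),T(604,293)))
# brush handle: scene corners near latch ; handle end corners, ferrule
for nm,us in [("sc endL",S(512,165)),("sc endR",S(538,176)),("sc ferL",S(466,236)),("sc ferR",S(490,248))]:
    print(nm,Sinv(st,atz("scene",us,.036)))
for nm,us in [("t ferL",T(300,323)),("t ferR",T(328,326)),("t midL",T(284,415)),("t midR",T(316,415))]:
    print(nm,Sinv(st,atz("top",us,.036)), atz("top",us,.036))
print("knob",Sinv(st,tri(S(614,242),T(158,224))[0]))
print("bush",Sinv(st,tri(S(735,268),T(65,362))[0]), "can",Sinv(st,tri(S(600,400),T(135,90))[0]))
k=.64
def tr(c): return atz("top",(c[0]*k,c[1]*k),.035)
C=[tr(c) for c in((157,260),(223,259),(217,363),(150,363))]
print("tray top corners",np.array(C),np.mean(C,0))
C=[atz("scene",(c[0]*k,c[1]*k),.035) for c in((594,324),(664,340),(650,450),(574,432))]
print("tray sc corners",np.array(C),np.mean(C,0))
E
```

```text
[ 0.5543 -0.045  -0.1017] [[-0.6909 -0.9179]
 [-1.4619 -0.2923]
 [-0.8672 -0.8759]
 [-0.8703  0.4112]
 [-1.6876 -1.139 ]
 [-0.2704 -0.4207]
 [-0.2256 -0.8807]
 [-1.4643 -0.6427]]
tab [[-0.0425 -0.25    0.1738]] (array([ 0.4867, -0.2894,  0.1738]), np.float64(0.005190811989247489))
sc endL [[-0.1468 -0.0476  0.036 ]]
sc endR [[-0.1472 -0.0243  0.036 ]]
sc ferL [[-0.071  -0.0503  0.036 ]]
sc ferR [[-0.0701 -0.0287  0.036 ]]
t ferL [[-0.0682 -0.0332  0.036 ]] [ 0.4831 -0.0712  0.036 ]
t ferR [[-0.0672 -0.0554  0.036 ]] [ 0.4818 -0.0933  0.036 ]
t midL [[-0.1425 -0.0322  0.036 ]] [ 0.4093 -0.0626  0.036 ]
t midR [[-0.1387 -0.0568  0.036 ]] [ 0.4105 -0.0875  0.036 ]
knob [[-0.0412  0.0751  0.1794]]
bush [[-0.1311  0.1456  0.0541]] can [[0.0617 0.1128 0.1612]]
tray top corners [[0.5904 0.4567 0.035 ]
 [0.6003 0.3082 0.035 ]
 [0.3638 0.2966 0.035 ]
 [0.3565 0.4428 0.035 ]] [0.4778 0.3761 0.035 ]
tray sc corners [[0.3717 0.3059 0.035 ]
 [0.3546 0.4501 0.035 ]
 [0.5986 0.4616 0.035 ]
 [0.618  0.3199 0.035 ]] [0.4857 0.3844 0.035 ]
```

```bash
cat >> h.py <<'E'
np.set_printoptions(precision=4,suppress=True)
def plan(target,yaw=None):
    """target world TCP; prints tool-frame shift in rows-units (30mm), turn about tool z in units of 10deg"""
    o=arm.get_obs(); R=Ro.from_quat(o["tool_rot"]); d=np.array(target)-o["position"]
    print("t",round(o["t"],2),"tcp",o["position"],"F",o["contact_force"],"w",round(o["grip_width"],4))
    x=R.as_matrix()[:,0]; cy=np.arctan2(x[1],x[0])
    print("need world mm",d*1000,"| tool units",R.inv().apply(d)/.03)
    if yaw is not None:
        e=(yaw-cy+np.pi)%(2*np.pi)-np.pi
        print("yaw now",cy,"turn z units",-np.degrees(e)/10)
        T=Ro.from_matrix(np.c_[[np.cos(yaw),np.sin(yaw),0],[np.sin(yaw),-np.cos(yaw),0],[0,0,-1]])
        print("full rotvec tool units",np.degrees((R.inv()*T).as_rotvec())/10, "| units after turn",T.inv().apply(d)/.03)
E
python3 - <<'E'
from h import *
st=np.load("st.npy")
g=W(st,[-.112,-.041,.12])[0]; print(g)
plan(g,st[2]-.02)
E
```

```text
[ 0.4387 -0.0744  0.12  ]
t 0.1 tcp [ 0.216  -0.5052  0.1954] F [-0.0526  0.954  -0.5658] w 0.0854
need world mm [222.7275 430.7909 -75.396 ] | tool units [ 12.4686 -10.2841   2.531 ]
yaw now 0.4037865128222304 turn z units 3.0106206092482024
full rotvec tool units [-0.0086  0.0011  3.0106] | units after turn [  5.6266 -15.1546   2.5132]
```

```bash
python3 -m crank '{"dp":[[0,0,-0.7],[0,0,-0.7],[0,0,-0.4],[0,-1,0],[0,-1,0]],"dr":[[0,0,1],[0,0,1],[0,0,1],[0,0,0],[0,0,0]],"fingers":[1,1,1,1,1]}'
python3 -m crank '{"dp":[[0.2,-1,0],[0.2,-1,0],[0.2,-1,0],[0.2,-1,0],[0.2,-1,0]],"dr":[[0,0,0],[0,0,0],[0,0,0],[0,0,0],[0,0,0]],"fingers":[1,1,1,1,1]}'
python3 -m crank '{"dp":[[0.5,-1,0],[0.5,-1,0],[0.5,-1,0],[0.5,-1,0],[0.5,-1,0]],"dr":[[0,0,0],[0,0,0],[0,0,0],[0,0,0],[0,0,0]],"fingers":[1,1,1,1,1]}'
python3 - <<'E'
from h import *
st=np.load("st.npy")
for n in("scene","top"):
    cv2.imwrite(f"pics/{n}1.png",viewer.grab_frame(n))
im=cv2.imread("pics/scene1.png"); c=im[140:275,150:335]; cv2.imwrite("pics/s1_c.png",cv2.resize(c,None,fx=4.3,fy=4.3,interpolation=cv2.INTER_CUBIC))
plan(W(st,[-.112,-.041,.12])[0],st[2]-.02)
E
```

```text
t: 0.72
position: [0.2232, -0.4454, 0.2496]
tool_rot: [0.998, -0.06, -0.0, -0.0]
contact_force: [0.5, -0.1, -0.1]
grip_width: 0.0851
t: 1.35
position: [0.271, -0.2996, 0.2498]
tool_rot: [0.998, -0.06, -0.0, -0.0]
contact_force: [0.2, -0.5, 0.2]
grip_width: 0.0854
t: 1.98
position: [0.3637, -0.1598, 0.2499]
tool_rot: [0.998, -0.06, -0.0, -0.0]
contact_force: [0.2, -0.6, -0.4]
grip_width: 0.0851
t 2.08 tcp [ 0.3641 -0.1588  0.2498] F [-0.3595 -0.2556 -0.3948] w 0.0851
need world mm [  74.6248   84.3179 -129.8416] | tool units [ 2.148  -3.0741  4.3307]
yaw now -0.11553685486841848 turn z units 0.035116892128722065
full rotvec tool units [-0.006   0.0015  0.0351] | units after turn [ 2.128  -3.0917  4.3281]
```

View pics/s1_c.png

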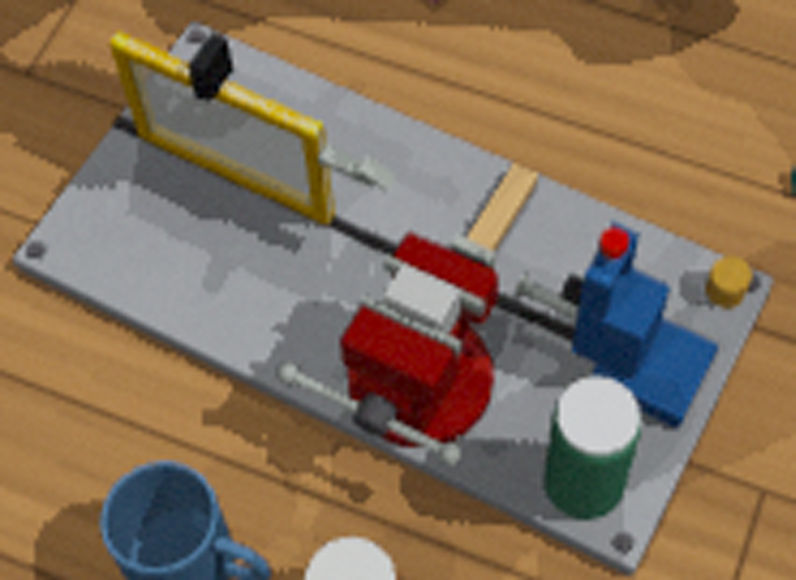

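View pics/top1.png

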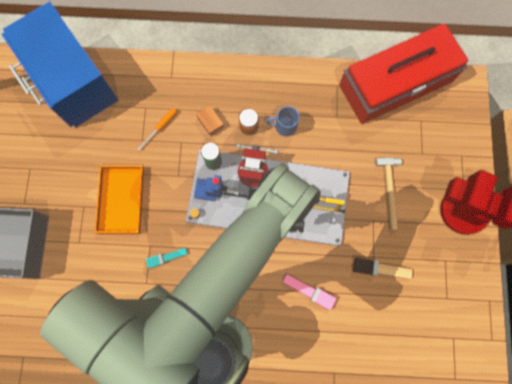

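The scene crop is unchanged, with the handle end at (525,170) and the ferrule at (478,242). The arm hides the brush in the top view. I'll check the handle height by triangulating the earlier pair, then approach.

```bash
python3 - <<'E'
from h import *
st=np.load("st.npy")
for a,b in [((466,236),(328,326)),((490,248),(300,323)),((478,242),(314,324))]:
    p,g=tri(np.array(S(*a))-.4,np.array(T(*b))-.4); print(Sinv(st,p),g)
E
python3 -m crank '{"dp":[[0.7,-1,0.5],[0.7,-1,0.8],[0.7,-1,1],[0,0,1],[0,0,0.5]],"dr":[[0,0,0],[0,0,0],[0,0,0],[0,0,0],[0,0,0]],"fingers":[1,1,1,1,1]}' 40
python3 - <<'E'
from h import *
st=np.load("st.npy")
for n in("scene","top"):
    cv2.imwrite(f"pics/{n}2.png",viewer.grab_frame(n))
im=cv2.imread("pics/scene2.png"); c=im[100:235,190:335]; cv2.imwrite("pics/s2_c.png",cv2.resize(c,None,fx=4.4,fy=4.4,interpolation=cv2.INTER_CUBIC))
plan(W(st,[-.112,-.041,.022])[0],st[2]-.02)
E
```

```text
[[-0.068  -0.0524  0.0423]] 0.003550053004690293
[[-0.0683 -0.0307  0.0403]] 0.0024114541590639377
[[-0.0679 -0.0414  0.0418]] 0.0030899170088848184
t: 2.7
position: [0.4354, -0.0789, 0.1342]
tool_rot: [0.998, -0.06, -0.002, -0.0]
contact_force: [-0.4, -0.7, 0.3]
grip_width: 0.0852
t 2.8 tcp [ 0.4348 -0.079   0.1342] F [-0.7549  0.5661  0.4916] w 0.0854
need world mm [   3.865     4.5704 -112.2329] | tool units [ 0.1254 -0.1644  3.7407]
yaw now -0.12014332803903414 turn z units 0.008723745017070766
full rotvec tool units [-0.0035  0.0241  0.0087] | units after turn [ 0.1094 -0.1669  3.7411]
```

View pics/s2_c.png

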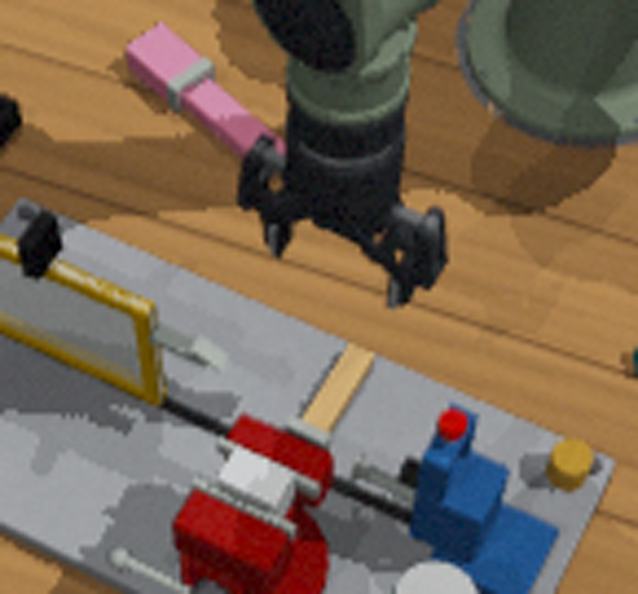

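The open jaws straddle the handle line, with fingertips at about (275,250) and (398,300) and the handle at (340,390) below. I'll go down.

```bash
python3 -m crank '{"dp":[[0.1,-0.15,1],[0,0,1],[0,0,1],[0,0,0.4],[0,0,0]],"dr":[[0,0,0],[0,0,0],[0,0,0],[0,0,0],[0,0,0]],"fingers":[1,1,1,1,1]}' 40
python3 - <<'E'
from h import *
st=np.load("st.npy")
for n in("scene",):
    cv2.imwrite(f"pics/{n}3.png",viewer.grab_frame(n))
im=cv2.imread("pics/scene3.png"); c=im[120:235,230:335]; cv2.imwrite("pics/s3_c.png",cv2.resize(c,None,fx=5,fy=5,interpolation=cv2.INTER_CUBIC))
plan(W(st,[-.112,-.041,.022])[0],st[2]-.02)
E
```

```text
t: 3.42
position: [0.44, -0.0753, 0.0341]
tool_rot: [0.998, -0.06, -0.0, -0.0]
contact_force: [0.7, 0.2, 0.6]
grip_width: 0.0854
t 3.48 tcp [ 0.4406 -0.0754  0.0347] F [-0.2629 -0.3942  0.8564] w 0.0853
need world mm [ -1.9445   0.9653 -12.7466] | tool units [-0.0684 -0.0243  0.4248]
yaw now -0.12017257258342692 turn z units 0.008556186120321767
full rotvec tool units [ 0.0011 -0.003   0.0086] | units after turn [-0.0682 -0.0241  0.4249]
```

View pics/s3_c.png

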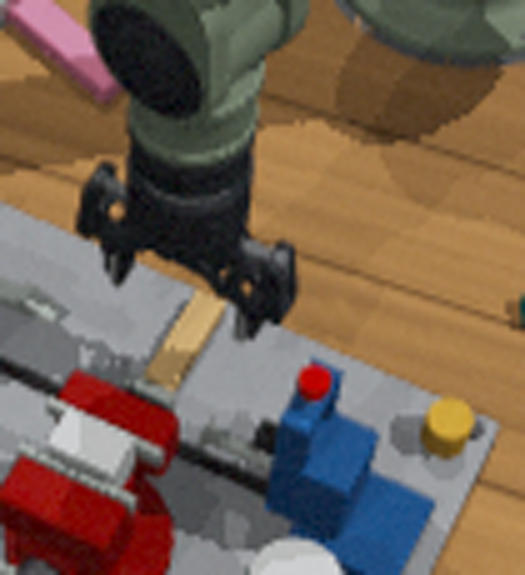

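Fingertips at (118,280) and (245,335) straddle the handle at (190,330). I'll lower 12 mm and close.

```bash
python3 -m crank '{"dp":[[-0.05,0,0.38],[0,0,0],[0,0,0],[0,0,0],[0,0,0]],"dr":[[0,0,0],[0,0,0],[0,0,0],[0,0,0],[0,0,0]],"fingers":[1,0,0,0,0]}' 40
python3 -m crank '{"dp":[[0,0,0],[0,0,0],[0,0,0],[0,0,0]],"dr":[[0,0,0],[0,0,0],[0,0,0],[0,0,0]],"fingers":[0,0,0,0]}' 40
```

```text
t: 4.1
position: [0.4389, -0.0748, 0.0228]
tool_rot: [0.998, -0.06, 0.0, 0.0]
contact_force: [0.1, 0.3, 1.0]
grip_width: 0.0126
t: 4.6
position: [0.4387, -0.0748, 0.0227]
tool_rot: [0.998, -0.06, -0.0, -0.0]
contact_force: [-1.0, 0.4, -0.4]
grip_width: -0.0001
```

Run:
```python
from h import *
for n in("scene","top"):
    cv2.imwrite(f"pics/{n}4.png",viewer.grab_frame(n))
im=cv2.imread("pics/scene4.png"); c=im[120:235,230:335]; cv2.imwrite("pics/s4_c.png",cv2.resize(c,None,fx=5,fy=5,interpolation=cv2.INTER_CUBIC))
im=cv2.imread("pics/top4.png"); c=im[130:250,180:360]; cv2.imwrite("pics/t4_c.png",cv2.resize(c,None,fx=4.4,fy=4.4,interpolation=cv2.INTER_CUBIC))
```

```text
(no output)
```

View pics/s4_c.png

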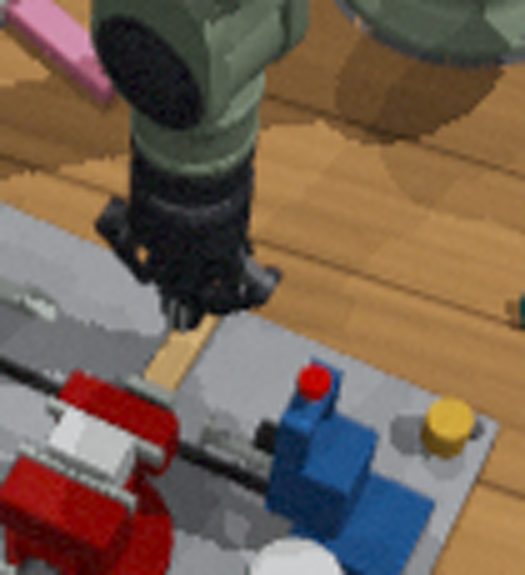

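View pics/t4_c.png

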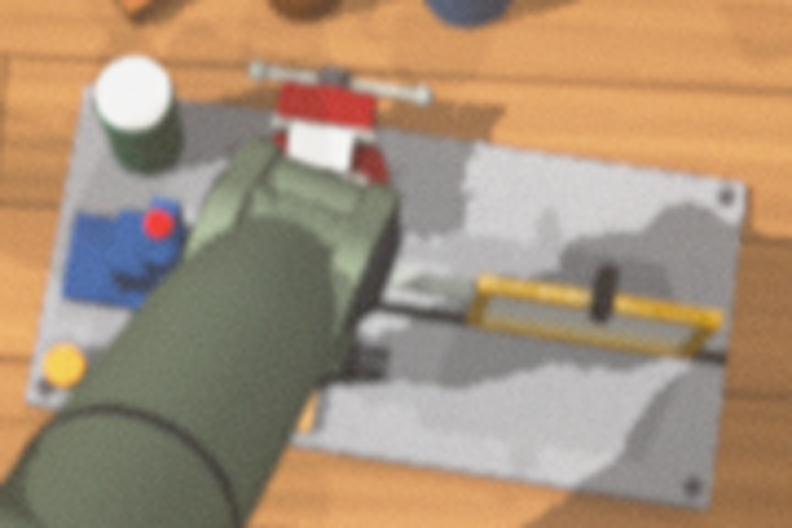

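Run:
```python
from h import *
st=np.load("st.npy")
p=arm.get_obs()["position"]
for nm,w in [("tcp",p),("tcp+20",p+[0,0,.02]),("end",W(st,[-.147,-.041,.036])[0]),("endL",W(st,[-.147,-.029,.036])[0]),("endR",W(st,[-.147,-.053,.036])[0])]:
    s=proj("scene",w)[0]; t=proj("top",w)[0]
    print(nm,"s4_c",(s-[230,120]+.4)*5,"t4_c",(t-[180,130]+.4)*4.4)
```

```text
tcp s4_c [182.3197 345.3897] t4_c [303.577  383.3458]
tcp+20 s4_c [183.117  330.7091] t4_c [303.3091 378.8742]
end s4_c [205.9467 297.365 ] t4_c [296.0605 424.1409]
endL s4_c [221.4316 304.1865] t4_c [280.8537 421.8398]
endR s4_c [190.5298 290.5735] t4_c [311.2741 426.443 ]
```

Run:
```python
from h import *
yaw=-.12; ex=np.array([np.cos(yaw),np.sin(yaw),0]); ey=np.array([-np.sin(yaw),np.cos(yaw),0])
p=np.array([.4406,-.0754,.0347])
for z in(.047,.06,.07):
  for sy in(-1,1):
    for sx in(-1,1):
      w=p+ex*.011*sx+ey*.0425*sy; w[2]=z
      print(z,sy,sx,(proj("scene",w)[0]-[230,120]+.4)*5)
```

```text
0.047 -1 -1 [134.4319 291.9204]
0.047 -1 1 [119.0896 315.8726]
0.047 1 -1 [244.4018 342.9764]
0.047 1 1 [229.6588 367.7249]
0.06 -1 -1 [134.5157 281.8863]
0.06 -1 1 [119.0337 305.9802]
0.06 1 -1 [245.5022 333.246 ]
0.06 1 1 [230.6306 358.1484]
0.07 -1 -1 [134.5812 274.0428]
0.07 -1 1 [118.99   298.2465]
0.07 1 -1 [246.3625 325.638 ]
0.07 1 1 [231.3906 350.6598]
```

Run:
```python
import cv2
a=cv2.imread("pics/scene3.png")[155:200,240:290];b=cv2.imread("pics/scene4.png")[155:200,240:290]
cv2.imwrite("pics/cmp.png",cv2.resize(cv2.hconcat([a,b]),None,fx=8,fy=8,interpolation=cv2.INTER_NEAREST))
```

```text
(no output)
```

View pics/cmp.png

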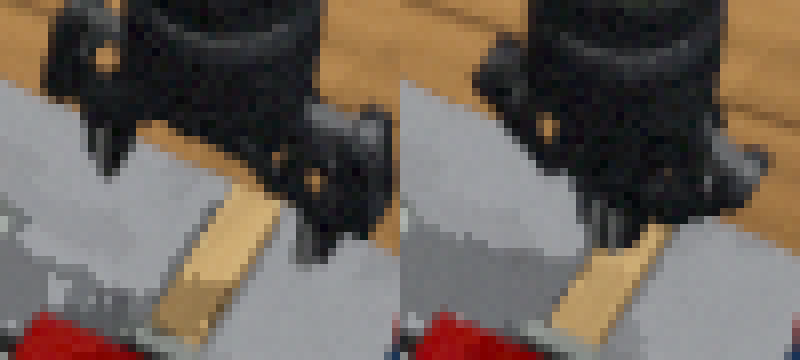

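The jaws shut on nothing, and the brush has not moved. Both pictures put the closed tips about 20 mm higher than the reported TCP suggests, just above the handle top. I'll reopen part way and feel downward in small steps.

```bash
python3 -m crank '{"dp":[[0,-0.1,0],[0,0,0],[0,0,0],[0,0,0.15],[0,0,0.15]],"dr":[[0,0,0],[0,0,0],[0,0,0],[0,0,0],[0,0,0]],"fingers":[0.65,0.65,0.65,0.65,0.65]}' 40
python3 -m crank '{"dp":[[0,0,0.1],[0,0,0.1],[0,0,0]],"dr":[[0,0,0],[0,0,0],[0,0,0]],"fingers":[0.65,0.65,0.65]}' 40
python3 - <<'E'
from h import *
plan([.4387,-.0744,.0],-.12)
cv2.imwrite("pics/scene5.png",viewer.grab_frame("scene"))
b=cv2.imread("pics/scene5.png")[150:200,240:300]
cv2.imwrite("pics/c5.png",cv2.resize(b,None,fx=10,fy=10,interpolation=cv2.INTER_CUBIC))
E
```

```text
t: 5.32
position: [0.439, -0.0718, 0.0134]
tool_rot: [0.998, -0.06, -0.0, 0.0]
contact_force: [0.4, 0.5, -0.8]
grip_width: 0.0555
t: 5.7
position: [0.4389, -0.0718, 0.0074]
tool_rot: [0.998, -0.06, -0.0, -0.0]
contact_force: [0.6, -0.1, 0.2]
grip_width: 0.0554
t 5.7 tcp [ 0.4389 -0.0718  0.0074] F [ 0.6279 -0.1345  0.2262] w 0.0554
need world mm [-0.1555 -2.6452 -7.4003] | tool units [0.0055 0.0882 0.2467]
yaw now -0.11987422803682274 turn z units 0.0007206202671122079
full rotvec tool units [-0.0008  0.0031  0.0007] | units after turn [0.0054 0.0882 0.2467]
```

View pics/c5.png

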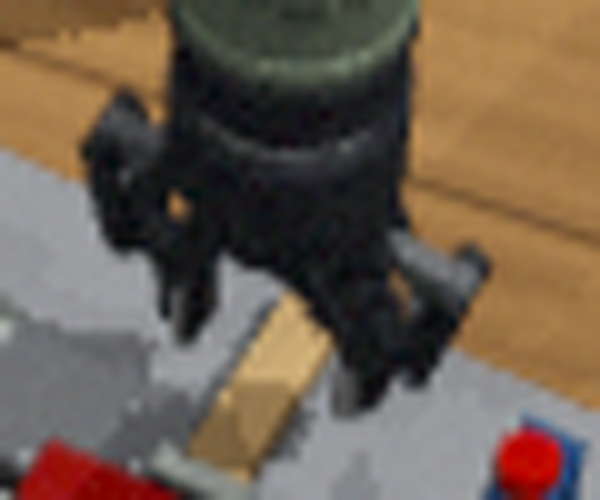

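The TCP now reads 7 mm, which is below the plate top, and there is still no contact. That confirms the tips sit higher than reported. Tips at (185,330) and (350,410) straddle the handle. I'll continue down.

```bash
python3 -m crank '{"dp":[[0,0,0.1],[0,0,0.1],[0,0,0]],"dr":[[0,0,0],[0,0,0],[0,0,0]],"fingers":[0.5,0.5,0.5]}' 40
python3 - <<'E'
from h import *
plan([.4387,-.0744,.0],-.12)
cv2.imwrite("pics/scene6.png",viewer.grab_frame("scene"))
b=cv2.imread("pics/scene6.png")[150:200,240:300]
cv2.imwrite("pics/c6.png",cv2.resize(b,None,fx=10,fy=10,interpolation=cv2.INTER_CUBIC))
E
```

```text
t: 6.12
position: [0.4388, -0.0717, 0.0014]
tool_rot: [0.998, -0.06, -0.0, -0.0]
contact_force: [-0.3, -0.4, -0.8]
grip_width: 0.0427
t 6.12 tcp [ 0.4388 -0.0717  0.0014] F [-0.2757 -0.3729 -0.78  ] w 0.0427
need world mm [-0.107  -2.6868 -1.407 ] | tool units [0.0072 0.0893 0.0469]
yaw now -0.11977683989152092 turn z units 0.001278613237152852
full rotvec tool units [-0.0007  0.0033  0.0013] | units after turn [0.0072 0.0893 0.0469]
```

View pics/c6.png

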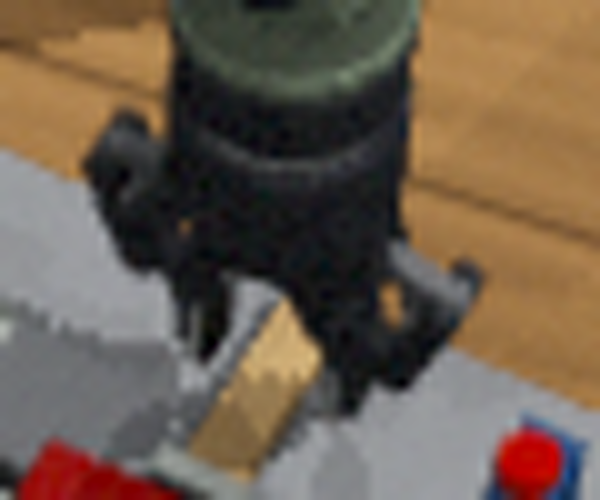

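```bash
python3 -m crank '{"dp":[[0,0,0],[0,0,0],[0,0,0],[0,0,0]],"dr":[[0,0,0],[0,0,0],[0,0,0],[0,0,0]],"fingers":[0,0,0,0]}' 40
```

```text
t: 6.68
position: [0.4391, -0.0718, 0.0017]
tool_rot: [0.998, -0.06, 0.0, -0.0]
contact_force: [-0.1, -0.3, 0.4]
grip_width: 0.0001
```

Run:
```python
from h import *
plan([.4387,-.0744,.0],-.12)
cv2.imwrite("pics/scene7.png",viewer.grab_frame("scene"))
im=cv2.imread("pics/scene7.png")
b=im[150:210,230:300]
cv2.imwrite("pics/c7.png",cv2.resize(b,None,fx=10,fy=10,interpolation=cv2.INTER_CUBIC))
```

```text
t 6.67 tcp [ 0.4391 -0.0718  0.0017] F [-0.1461 -0.3154  0.3652] w 0.0001
need world mm [-0.4195 -2.5915 -1.7105] | tool units [-0.0036  0.0874  0.057 ]
yaw now -0.11976875899763754 turn z units 0.0013249133485739144
full rotvec tool units [-0.     -0.0004  0.0013] | units after turn [-0.0035  0.0874  0.057 ]
```

View pics/c7.png

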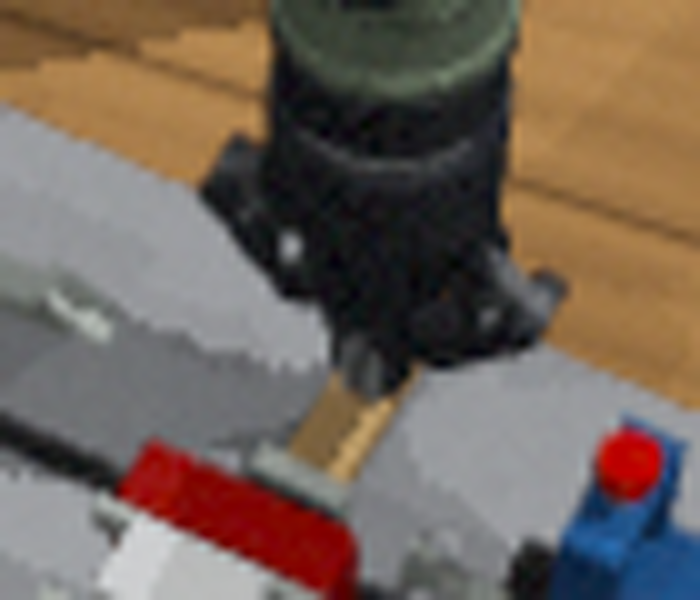

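Shut on nothing again, and the brush is still unmoved (ferrule at the same pixels). I'll probe down with the closed tips to find the real height of the handle top by touch.

```bash
python3 -m crank '{"dp":[[0,0,0.07],[0,0,0.07],[0,0,0]],"dr":[[0,0,0],[0,0,0],[0,0,0]],"fingers":[0,0,0]}' 40
python3 -m crank '{"dp":[[0,0,0.07],[0,0,0.07],[0,0,0]],"dr":[[0,0,0],[0,0,0],[0,0,0]],"fingers":[0,0,0]}' 40
```

```text
t: 7.1
position: [0.4394, -0.0719, 0.0007]
tool_rot: [0.998, -0.06, 0.001, 0.0]
contact_force: [-12.2, 3.1, 43.7]
grip_width: -0.0003
t: 7.48
position: [0.4395, -0.072, 0.0004]
tool_rot: [0.998, -0.06, 0.001, 0.001]
contact_force: [-24.3, 8.0, 97.5]
grip_width: 0.0001
```

```bash
python3 -m crank '{"dp":[[0,0,-0.28],[0,0,0]],"dr":[[0,0,0],[0,0,0]],"fingers":[0,0]}' 40
python3 - <<'E'
from h import *
o=arm.get_obs(); print(o)
for n in("scene","top"):
    cv2.imwrite(f"pics/{n}8.png",viewer.grab_frame(n))
im=cv2.imread("pics/scene8.png"); c=im[80:240,190:350]; cv2.imwrite("pics/s8_c.png",cv2.resize(c,None,fx=3.75,fy=3.75,interpolation=cv2.INTER_CUBIC))
E
```

```text
t: 7.72
position: [0.44, -0.0721, 0.0025]
tool_rot: [0.998, -0.06, 0.001, 0.0]
contact_force: [0.3, 0.2, -0.3]
grip_width: 0.0004
{'t': 7.725, 'qpos': array([-0.3283,  0.383 , -0.7051,  0.4803,  0.    ,  2.9331]), 'joint_velocities': array([-0.0019,  0.0339, -0.0138, -0.0163,  0.0012, -0.0017]), 'joint_torque': array([  0.0847, -39.1878,  17.2296,   0.2282,   0.0011,  -0.    ]), 'position': array([ 0.44  , -0.0721,  0.0025]), 'tool_rot': array([ 0.9982, -0.0599,  0.0012,  0.0003]), 'contact_force': array([ 0.2904,  0.1835, -0.3193]), 'moment': array([ 0.0372,  0.0142, -0.0336]), 'grip_width': 0.00042572446069990644}
```

View pics/s8_c.png

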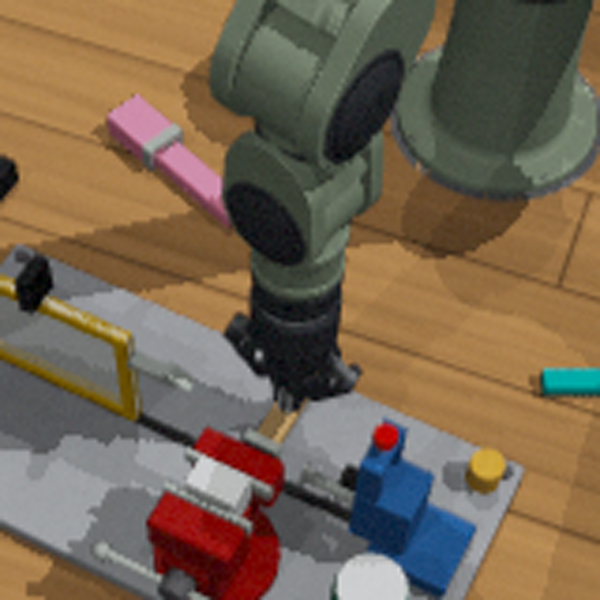

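View pics/top8.png

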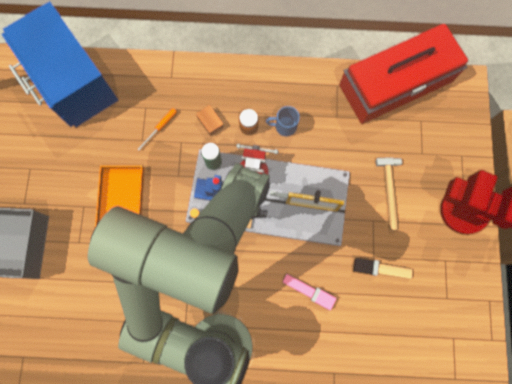

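The closed fingers meet the handle top (known z 36 mm) when the TCP reads about 1 mm. So the true fingertips lie about 35 mm above the reported TCP, and re-reading the pictures with the pad's front edge gives the same figure. I'll allow for this, and check the x of the tip as well.

```bash
python3 - <<'E'
from h import *
st=np.load("st.npy")
w=atz("scene",(230+37-.4,150+39.7-.4),.037); print("front edge tip world",w,"station",Sinv(st,w), "tcp st",Sinv(st,arm.get_obs()["position"]))
E
python3 -m crank '{"dp":[[0,0,0],[0,0,0],[0,0,0.2],[0,0,0.2],[0,0,0.1]],"dr":[[0,0,0],[0,0,0],[0,0,0],[0,0,0],[0,0,0]],"fingers":[0.6,0.6,0.6,0.6,0.6]}' 40
```

```text
front edge tip world [ 0.4483 -0.0696  0.037 ] station [[-0.103  -0.0352  0.037 ]] tcp st [[-0.1121 -0.0383  0.0013]]
t: 8.45
position: [0.4385, -0.0716, -0.0141]
tool_rot: [0.998, -0.06, -0.001, -0.0]
contact_force: [0.1, 0.9, 0.7]
grip_width: 0.0515
```

```bash
python3 -m crank '{"dp":[[0,0,0],[0,0,0],[0,0,0],[0,0,0]],"dr":[[0,0,0],[0,0,0],[0,0,0],[0,0,0]],"fingers":[0,0,0,0]}' 40
```

```text
t: 8.95
position: [0.4392, -0.0719, -0.0132]
tool_rot: [0.998, -0.06, 0.0, 0.0]
contact_force: [-0.2, 0.2, 0.5]
grip_width: 0.0228
```

Gripped at 22.8 mm. I'll lift.

```bash
python3 -m crank '{"dp":[[0,0,-0.5],[0,0,-1],[0,0,-1],[0,0,-1],[0,0,-1]],"dr":[[0,0,0],[0,0,0],[0,0,0],[0,0,0],[0,0,0]],"fingers":[0,0,0,0,0]}' 40
python3 -m crank '{"dp":[[0,0,-1],[-0.3,0,-1],[-0.5,0,-0.8],[0,-0.5,0],[0,-0.7,0]],"dr":[[0,0,0],[0,0,0],[0,0,0],[0,0,0],[0,0,0]],"fingers":[0,0,0,0,0]}' 40
python3 - <<'E'
from h import *
for n in("scene",):
    im=viewer.grab_frame(n); cv2.imwrite(f"pics/{n}9.png",im)
cv2.imwrite("pics/s9.png",cv2.resize(im[60:240,180:400],None,fx=3.6,fy=3.3))
plan([.447,.378,.20],.052)
E
```

```text
t: 9.57
position: [0.4388, -0.0716, 0.1226]
tool_rot: [0.998, -0.06, -0.0, -0.0]
contact_force: [1.1, 0.3, -1.3]
grip_width: 0.0227
t: 10.2
position: [0.4196, -0.0324, 0.2051]
tool_rot: [0.998, -0.06, 0.0, -0.0]
contact_force: [0.3, -0.5, -1.1]
grip_width: 0.023
t 10.25 tcp [ 0.4194 -0.0301  0.2048] F [-1.0992  1.128  -1.6473] w 0.023
need world mm [ 27.5691 408.1057  -4.8277] | tool units [ -0.6941 -13.6164   0.1975]
yaw now -0.11838979743438109 turn z units -0.9762616265079046
full rotvec tool units [-0.0155  0.0028 -0.9763] | units after turn [  1.6248 -13.5374   0.1609]
```

View pics/s9.png

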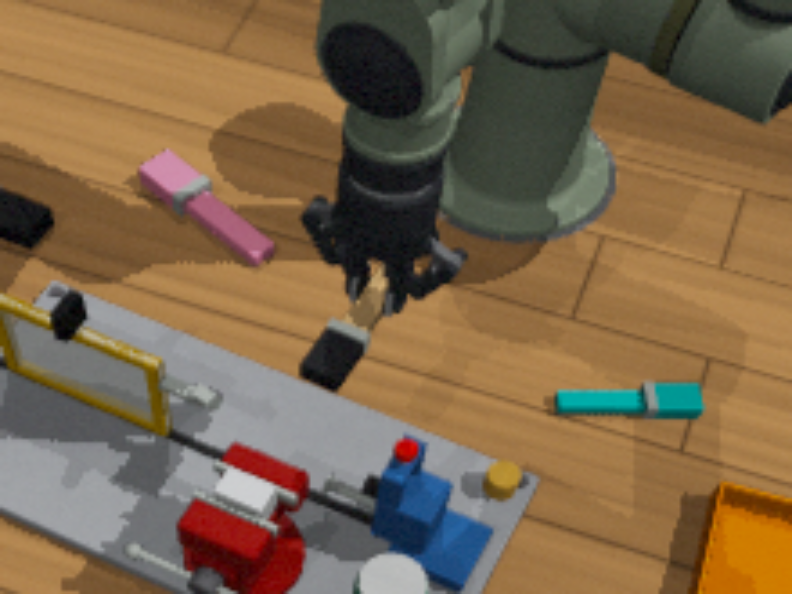

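The brush is held, with its head at (335,355), clear of the latch. I'll carry it to the tray.

```bash
python3 -m crank '{"dp":[[0,-0.8,0],[0,-1,0],[0,-1,0],[0,-1,0],[0,-1,0]],"dr":[[0,0,0],[0,0,0],[0,0,0],[0,0,0],[0,0,0]],"fingers":[0,0,0,0,0]}' 40
python3 -m crank '{"dp":[[0,-1,0],[0,-1,0],[0,-1,0],[0,-1,0],[0,-1,0]],"dr":[[0,0,0],[0,0,0],[0,0,0],[0,0,-0.5],[0,0,-0.48]],"fingers":[0,0,0,0,0]}' 40
python3 -m crank '{"dp":[[0,-1,0],[0,-1,0],[0,-1,0.5],[0,-0.4,1],[0,0,0.5]],"dr":[[0,0,0],[0,0,0],[0,0,0],[0,0,0],[0,0,0]],"fingers":[0,0,0,0,0]}' 40
python3 - <<'E'
from h import *
im=viewer.grab_frame("scene"); im2=viewer.grab_frame("top")
cv2.imwrite("pics/s10.png",cv2.resize(im[100:300,300:500],None,fx=3,fy=3,interpolation=cv2.INTER_CUBIC))
cv2.imwrite("pics/t10.png",cv2.resize(im2[100:300,50:250],None,fx=3,fy=3,interpolation=cv2.INTER_CUBIC))
plan([.447,.378,.0],.052)
E
```

```text
t: 10.88
position: [0.431, 0.0617, 0.2066]
tool_rot: [0.999, -0.03, 0.0, -0.021]
contact_force: [0.5, 0.1, -0.0]
grip_width: 0.0231
t: 11.5
position: [0.4308, 0.1624, 0.217]
tool_rot: [0.995, 0.088, 0.003, -0.041]
contact_force: [0.2, 0.9, -1.3]
grip_width: 0.023
t: 12.12
position: [0.4194, 0.219, 0.1645]
tool_rot: [0.991, 0.119, -0.002, -0.06]
contact_force: [-0.0, 0.1, -1.1]
grip_width: 0.0232
t 12.22 tcp [0.4188 0.2186 0.1643] F [ 0.2319 -0.1586  0.0685] w 0.0231
need world mm [  28.192   159.4226 -164.2791] | tool units [ 2.119  -4.2484  6.0473]
yaw now 0.23768378587988903 turn z units 1.063889725492852
full rotvec tool units [-0.6917  0.0166  1.0655] | units after turn [ 1.2147 -5.2581  5.476 ]
```

View pics/s10.png

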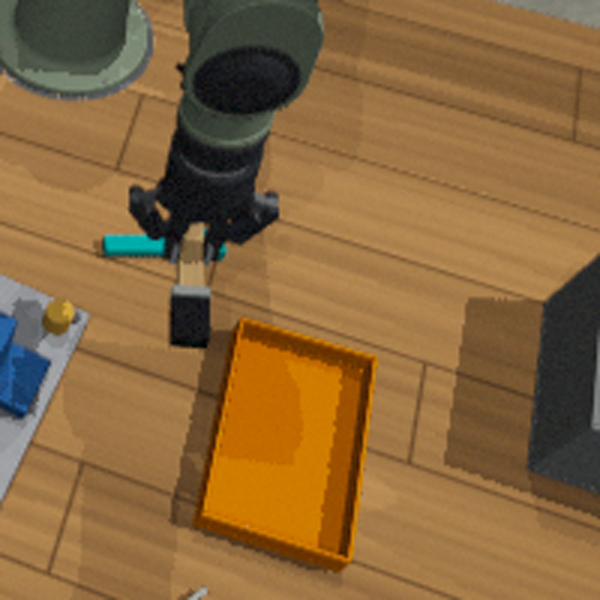

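View pics/t10.png

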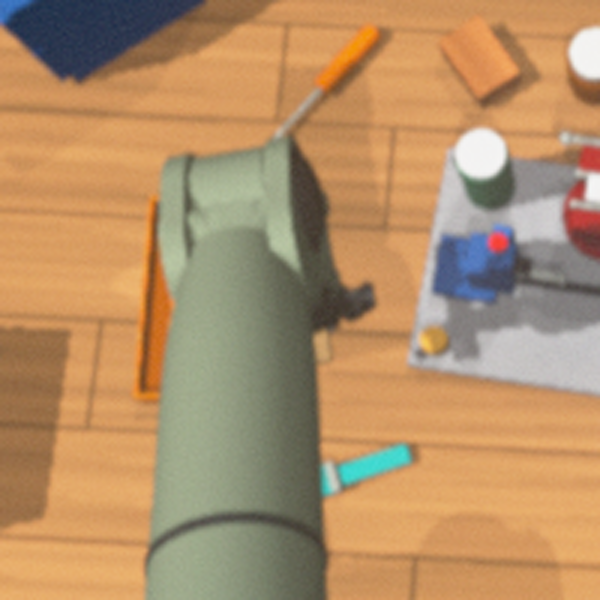

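The wrist's last joint hit its range (q6 near 3.14), so the tool tilted and lagged. Turning by half a turn takes it back into range, and the brush may lie head-towards-robot just as well. I'll take out the tilt first, then turn.

```bash
python3 -m crank '{"dp":[[0,0,0],[0,0,0],[0,0,0]],"dr":[[0,0,-1],[0,0,-1],[0,0,-1]],"fingers":[0,0,0]}' 40
python3 - <<'E'
from h import *
print(arm.get_obs()["qpos"])
plan([.517,.382,.164],.052+np.pi)
E
```

```text
t: 12.6
position: [0.421, 0.2189, 0.1669]
tool_rot: [0.926, 0.374, 0.015, -0.058]
contact_force: [-0.4, -0.1, -1.4]
grip_width: 0.023
[ 0.2363  0.1878 -0.4652  0.9046  0.1203  2.6112]
t 12.6 tcp [0.421  0.2189 0.1669] F [-0.3509 -0.1181 -1.3906] w 0.023
need world mm [ 96.0119 163.1092  -2.9448] | tool units [ 6.0494 -1.6521  0.6987]
yaw now 0.7639392557153458 turn z units -13.92088853778256
full rotvec tool units [  0.2491  -0.8621 -13.8796] | units after turn [-3.4787  5.2633  0.0982]
```

Run:
```python
from h import *
plan([.421,.2189,.1669],.764)
```

```text
t 12.6 tcp [0.421  0.2189 0.1669] F [-0.3509 -0.1181 -1.3906] w 0.023
need world mm [ 0.0119  0.0092 -0.0448] | tool units [0.0004 0.0002 0.0015]
yaw now 0.7639392557153458 turn z units -0.00034803911402327744
full rotvec tool units [-0.5571 -0.4124  0.0197] | units after turn [0.0005 0.0001 0.0015]
```

```bash
python3 -m crank '{"dp":[[0,0,0],[0,0,0],[0,0,0],[0,0,0],[0,0,0]],"dr":[[-0.56,-0.41,0],[0,0,-1],[0,0,-1],[0,0,-1],[0,0,-1]],"fingers":[0,0,0,0,0]}' 40
python3 -m crank '{"dp":[[0,0,0],[0,0,0],[0,0,0],[0,0,0],[0,0,0]],"dr":[[0,0,-1],[0,0,-1],[0,0,-1],[0,0,-1],[0,0,-1]],"fingers":[0,0,0,0,0]}' 40
python3 -m crank '{"dp":[[0,0,0],[0,0,0],[0,0,0],[0,0,0],[0,0,0]],"dr":[[0,0,-1],[0,0,-1],[0,0,-1],[0,0,-1],[0,0,-0.9]],"fingers":[0,0,0,0,0]}' 40
python3 - <<'E'
from h import *
print(arm.get_obs()["qpos"])
plan([.517,.382,.164],.052+np.pi)
E
```

```text
t: 13.22
position: [0.421, 0.219, 0.167]
tool_rot: [0.743, 0.669, 0.0, 0.0]
contact_force: [0.6, -0.2, -1.2]
grip_width: 0.0226
t: 13.85
position: [0.421, 0.219, 0.167]
tool_rot: [0.391, 0.92, 0.0, 0.0]
contact_force: [0.3, 0.4, -1.8]
grip_width: 0.0231
t: 14.48
position: [0.421, 0.219, 0.167]
tool_rot: [-0.026, 1.0, 0.0, 0.0]
contact_force: [0.3, -0.2, -1.3]
grip_width: 0.0229
[ 0.3239  0.2108 -0.4286  0.931   0.      0.2725]
t 14.47 tcp [0.421 0.219 0.167] F [ 0.2938 -0.1679 -1.2671] w 0.0229
need world mm [ 95.9644 162.9866  -3.011 ] | tool units [-3.4737  5.2613  0.1022]
yaw now -3.090192378863673 turn z units -0.0034361727060617845
full rotvec tool units [ 0.0008  0.0019 -0.0034] | units after turn [-3.4769  5.2593  0.1004]
```

```bash
python3 -m crank '{"dp":[[-0.7,1,0],[-0.7,1,0],[-0.7,1,0],[-0.7,1,0],[-0.67,1,0]],"dr":[[0,0,0],[0,0,0],[0,0,0],[0,0,0],[0,0,0]],"fingers":[0,0,0,0,0]}' 40
python3 -m crank '{"dp":[[0,0.26,0.5],[0,0,1],[0,0,0]],"dr":[[0,0,0],[0,0,0],[0,0,0]],"fingers":[0,0,0]}' 40
python3 - <<'E'
from h import *
im=viewer.grab_frame("scene"); im2=viewer.grab_frame("top")
cv2.imwrite("pics/s11.png",cv2.resize(im[150:310,330:490],None,fx=3.75,fy=3.75,interpolation=cv2.INTER_CUBIC))
cv2.imwrite("pics/t11.png",cv2.resize(im2[100:300,50:250],None,fx=3,fy=3,interpolation=cv2.INTER_CUBIC))
plan([.517,.382,-.03],.052+np.pi)
E
```

```text
t: 15.1
position: [0.5187, 0.3747, 0.1668]
tool_rot: [-0.023, 1.0, 0.0, 0.0]
contact_force: [0.6, 0.6, -0.3]
grip_width: 0.0232
t: 15.48
position: [0.5145, 0.3796, 0.1185]
tool_rot: [-0.023, 1.0, -0.002, -0.003]
contact_force: [-0.9, -0.2, 0.4]
grip_width: 0.0232
t 15.57 tcp [0.5168 0.3808 0.1217] F [ 0.6069  0.7034 -0.6883] w 0.0235
need world mm [   0.2063    1.1533 -151.7119] | tool units [-0.0147  0.0424  5.057 ]
yaw now -3.095431881861986 turn z units -0.0334563135610182
full rotvec tool units [-0.0048 -0.0069 -0.0335] | units after turn [-0.0089  0.038   5.0571]
```

View pics/s11.png

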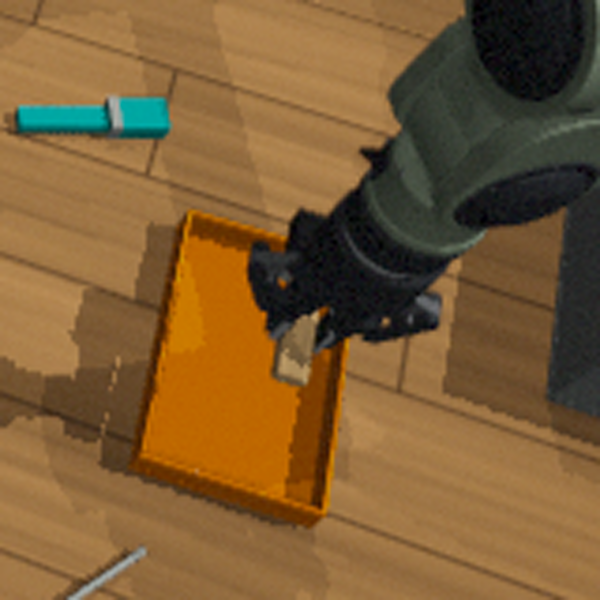

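View pics/t11.png

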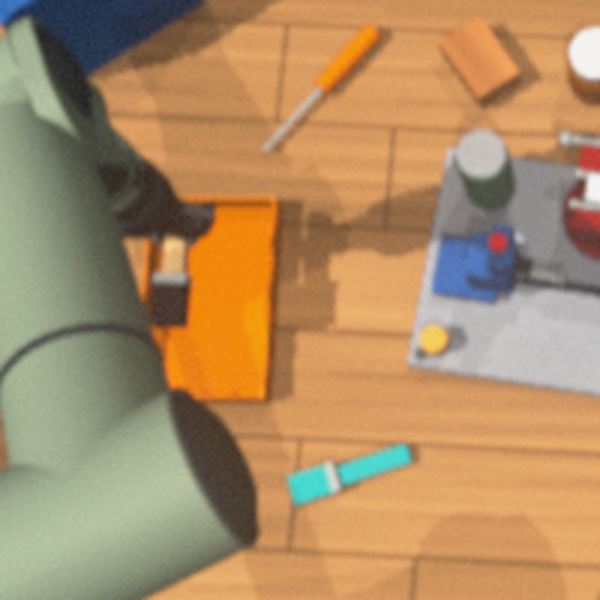

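The brush is level over the tray, with its head towards the robot. The top view shows it at (172,270), offset from the tray middle (210,300) by the parallax expected at that height. I'll lower it.

```bash
python3 -m crank '{"dp":[[0,0.04,1],[0,0,1],[0,0,1],[0,0,1],[0,0,0.6]],"dr":[[0,0,0],[0,0,0],[0,0,0],[0,0,0],[0,0,0]],"fingers":[0,0,0,0,0]}' 40
python3 -m crank '{"dp":[[0,0,0.1],[0,0,0.08],[0,0,0]],"dr":[[0,0,0],[0,0,0],[0,0,0]],"fingers":[0,0,0]}' 40
```

```text
t: 16.2
position: [0.5175, 0.3825, -0.0164]
tool_rot: [-0.023, 1.0, -0.0, 0.0]
contact_force: [0.5, -0.1, -1.6]
grip_width: 0.0229
t: 16.58
position: [0.518, 0.3831, -0.0207]
tool_rot: [-0.023, 1.0, 0.0, 0.001]
contact_force: [0.8, 0.6, -0.8]
grip_width: 0.0227
```

```bash
python3 -m crank '{"dp":[[0,0,0.08],[0,0,0.06],[0,0,0]],"dr":[[0,0,0],[0,0,0],[0,0,0]],"fingers":[0,0,0]}' 40
python3 -m crank '{"dp":[[0,0,0.06],[0,0,0]],"dr":[[0,0,0],[0,0,0]],"fingers":[0,0]}' 40
```

```text
t: 16.95
position: [0.517, 0.3826, -0.0262]
tool_rot: [-0.023, 1.0, -0.0, -0.0]
contact_force: [-0.2, -0.3, -1.3]
grip_width: 0.0231
t: 17.2
position: [0.517, 0.3825, -0.028]
tool_rot: [-0.023, 1.0, -0.0, -0.0]
contact_force: [-0.2, 1.1, -0.6]
grip_width: 0.0231
```

```bash
python3 -m crank '{"dp":[[0,0,0.02],[0,0,0],[0,0,0],[0,0,-0.3],[0,0,-1]],"dr":[[0,0,0],[0,0,0],[0,0,0],[0,0,0],[0,0,0]],"fingers":[0,0.6,0.6,0.6,0.6]}' 40
python3 -m crank '{"dp":[[0,0,-1],[0,0,-1],[0,0,-1],[0,0,-1],[0,0,-1]],"dr":[[0,0,0],[0,0,0],[0,0,0],[0,0,0],[0,0,0]],"fingers":[0.6,0.6,0,0,0]}' 40
python3 - <<'E'
from h import *
im=viewer.grab_frame("scene"); im2=viewer.grab_frame("top")
cv2.imwrite("pics/s12.png",cv2.resize(im[150:310,330:490],None,fx=3.75,fy=3.75,interpolation=cv2.INTER_CUBIC))
cv2.imwrite("pics/t12.png",cv2.resize(im2[100:300,50:250],None,fx=3,fy=3,interpolation=cv2.INTER_CUBIC))
E
```

```text
t: 17.82
position: [0.5157, 0.3818, 0.0098]
tool_rot: [-0.023, 1.0, -0.001, -0.002]
contact_force: [-0.1, -0.4, 0.5]
grip_width: 0.0512
t: 18.45
position: [0.5172, 0.3827, 0.1624]
tool_rot: [-0.023, 1.0, 0.0, 0.0]
contact_force: [0.8, 0.4, -0.1]
grip_width: 0.0001
```

View pics/s12.png

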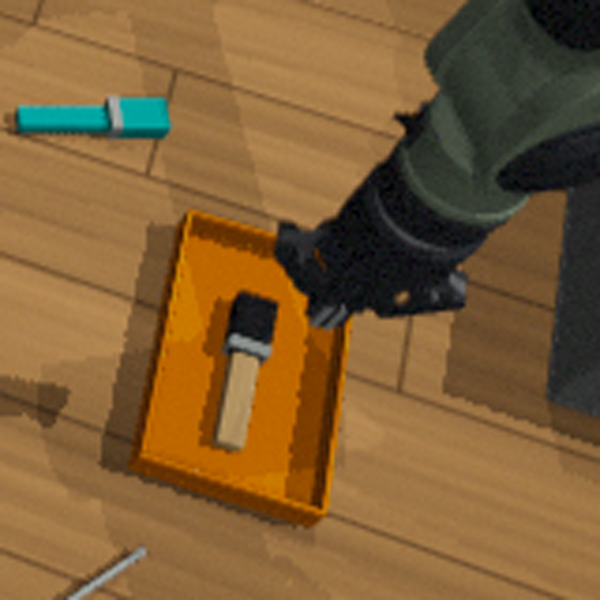

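View pics/t12.png

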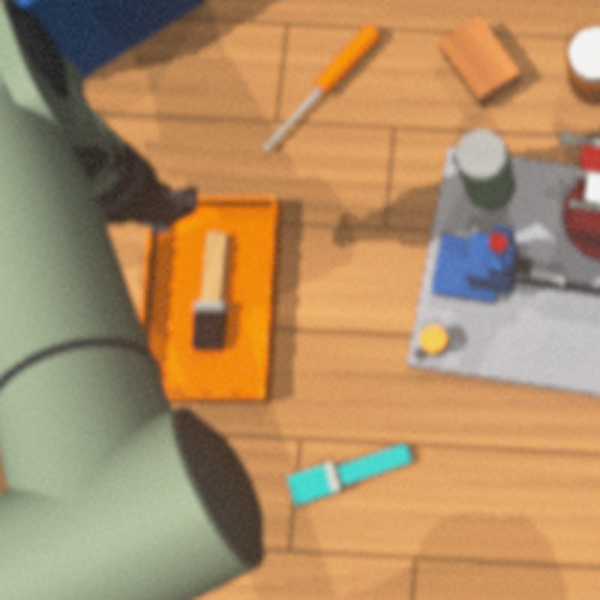

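The brush lies flat in the tray at (210,290) in the top crop, inside the walls at x 155–275. Next is the guard. I'll push with the closed fingers turned 90°, so that the rigid 22 mm side (tool x) does the pushing.

```bash
python3 -m crank '{"dp":[[0,0,-0.6],[0,0,-0.6],[0,0,-0.6],[0,0,-0.4],[0,0,0]],"dr":[[0,0,1],[0,0,1],[0,0,1],[0,0,1],[0,0,1]],"fingers":[0,0,0,0,0]}' 40
python3 -m crank '{"dp":[[0,0,0],[0,0,0],[0,0,0],[0,0,0],[0,0,0]],"dr":[[0,0,1],[0,0,1],[0,0,1],[0,0,1],[0,0,0.86]],"fingers":[0,0,0,0,0]}' 40
python3 - <<'E'
from h import *
st=np.load("st.npy")
plan(W(st,[-.042,-.30,.225])[0],st[2]+np.pi/2)
E
```

```text
t: 19.18
position: [0.5175, 0.383, 0.2272]
tool_rot: [0.404, 0.915, 0.0, 0.0]
contact_force: [0.9, -0.4, -0.2]
grip_width: -0.0002
t: 19.8
position: [0.5168, 0.3825, 0.2258]
tool_rot: [0.744, 0.668, -0.001, -0.0]
contact_force: [-0.1, -0.3, 0.7]
grip_width: -0.0001
t 19.8 tcp [0.5168 0.3825 0.2258] F [-0.0911 -0.3063  0.7296] w -0.0001
need world mm [ -34.7768 -721.7146   -0.7942] | tool units [-24.0411   1.4539   0.0503]
yaw now 1.4622476865631533 turn z units -0.03943514639613832
full rotvec tool units [-0.0062  0.006  -0.0394] | units after turn [-24.0506   1.2883   0.0265]
```

```bash
python3 -m crank '{"dp":[[-1,0.06,0],[-1,0.06,0],[-1,0.06,0],[-1,0.06,0],[-1,0.06,0]],"dr":[[0,0,0],[0,0,0],[0,0,0],[0,0,0],[0,0,0]],"fingers":[0,0,0,0,0]}' 40
python3 -m crank '{"dp":[[-1,0.06,0],[-1,0.06,0],[-1,0.06,0],[-1,0.06,0],[-1,0.06,0]],"dr":[[0,0,0],[0,0,0],[0,0,0],[0,0,0],[0,0,0]],"fingers":[0,0,0,0,0]}' 40
python3 -m crank '{"dp":[[-1,0.06,0],[-1,0.06,0],[-1,0.06,0],[-1,0.06,0],[-1,0.06,0]],"dr":[[0,0,0],[0,0,0],[0,0,0],[0,0,0],[0,0,0]],"fingers":[0,0,0,0,0]}' 40
python3 -m crank '{"dp":[[-1,0.06,0],[-1,0.06,0],[-1,0.06,0],[-1,0.06,0],[-1,0.06,0]],"dr":[[0,0,0],[0,0,0],[0,0,0],[0,0,0],[0,0,0]],"fingers":[0,0,0,0,0]}' 40
python3 -m crank '{"dp":[[-1,0.06,0],[-1,0.06,0],[-1,0.06,0],[-1,0.06,0],[0,0,0]],"dr":[[0,0,0],[0,0,0],[0,0,0],[0,0,0],[0,0,0]],"fingers":[0,0,0,0,0]}' 40
python3 - <<'E'
from h import *
st=np.load("st.npy")
im=viewer.grab_frame("scene"); im2=viewer.grab_frame("top")
cv2.imwrite("pics/s13.png",cv2.resize(im[90:250,130:310],None,fx=4,fy=3.75,interpolation=cv2.INTER_CUBIC))
cv2.imwrite("pics/t13.png",cv2.resize(im2[130:250,180:360],None,fx=4.4,fy=4.4,interpolation=cv2.INTER_CUBIC))
print(arm.get_obs()["qpos"])
plan(W(st,[-.042,-.30,.132])[0],st[2]+np.pi/2)
E
```

```text
t: 20.42
position: [0.5102, 0.2315, 0.226]
tool_rot: [0.743, 0.67, -0.001, -0.0]
contact_force: [1.1, 0.2, 0.2]
grip_width: 0.0
t: 21.05
position: [0.5036, 0.0815, 0.2261]
tool_rot: [0.743, 0.67, -0.0, -0.0]
contact_force: [0.8, -0.8, 0.7]
grip_width: 0.0001
t: 21.68
position: [0.4971, -0.0685, 0.2262]
tool_rot: [0.743, 0.67, -0.0, -0.0]
contact_force: [0.9, 0.9, -0.3]
grip_width: 0.0003
t: 22.3
position: [0.4906, -0.2185, 0.2262]
tool_rot: [0.743, 0.67, -0.0, -0.0]
contact_force: [-0.2, 0.5, -0.2]
grip_width: -0.0
t: 22.92
position: [0.4853, -0.3394, 0.2259]
tool_rot: [0.744, 0.669, -0.0, -0.0]
contact_force: [-0.2, -0.4, 0.1]
grip_width: -0.0001
[-0.7321  0.3879 -0.0245  1.1598 -0.0001  0.9425]
t 23.02 tcp [ 0.4854 -0.3373  0.2262] F [0.2124 0.0843 0.0101] w 0.0002
need world mm [ -3.3636  -1.8618 -94.1919] | tool units [-0.0758 -0.1014  3.1398]
yaw now 1.4669483690965341 turn z units -0.012502219396778402
full rotvec tool units [-0.0066 -0.0045 -0.0125] | units after turn [-0.0731 -0.1052  3.1397]
```

View pics/s13.png

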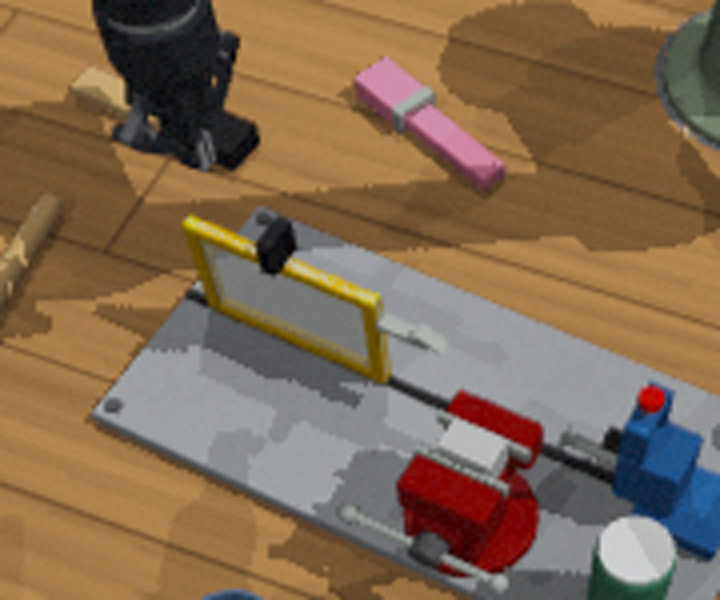

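View pics/t13.png

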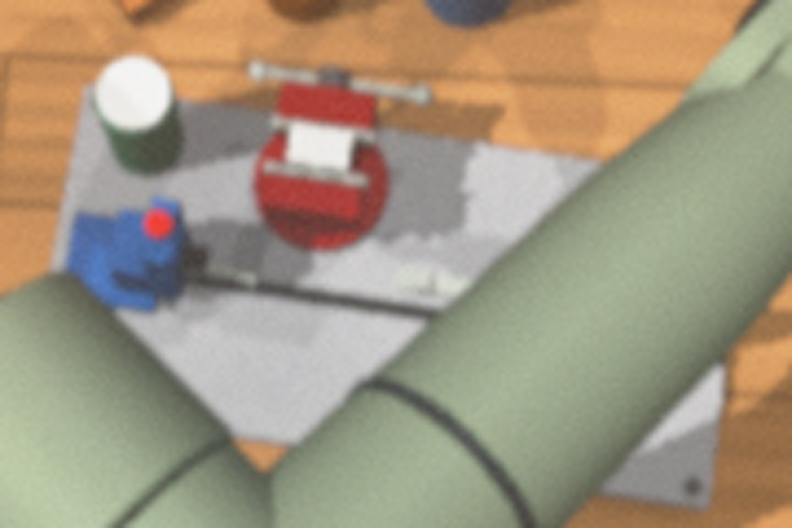

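Fingers at (205,160), with the tab at (277,245) ahead. I'll check against the projection, then lower most of the way.

```bash
python3 - <<'E'
from h import *
for z in(.226,.26): print((proj("scene",[.4854,-.3373,z])[0]-[130,90]+.4)*[4,3.75])
E
python3 -m crank '{"dp":[[-0.07,-0.1,1],[0,0,1],[0,0,0.7],[0,0,0]],"dr":[[0,0,0],[0,0,0],[0,0,0],[0,0,0]],"fingers":[0,0,0,0]}' 40
python3 - <<'E'
from h import *
st=np.load("st.npy")
im=viewer.grab_frame("scene")
cv2.imwrite("pics/s14.png",cv2.resize(im[110:190,150:250],None,fx=7,fy=7,interpolation=cv2.INTER_CUBIC))
plan(W(st,[-.042,-.30,.132])[0],st[2]+np.pi/2)
for z in(.1806,): print((proj("scene",[.482,-.339,z])[0]-[150,110]+.4)*7)
E
```

```text
[210.7722 188.9618]
[202.8826 162.4817]
t: 23.52
position: [0.4816, -0.3374, 0.1443]
tool_rot: [0.742, 0.67, -0.0, -0.002]
contact_force: [0.9, -0.7, 0.8]
grip_width: 0.0
t 23.57 tcp [ 0.4824 -0.3383  0.1457] F [-0.0856 -1.1294  0.8653] w -0.0002
need world mm [ -0.3265  -0.8661 -13.6763] | tool units [-0.0301 -0.0073  0.4559]
yaw now 1.4685379448193363 turn z units -0.003394621383477565
full rotvec tool units [-0.0078 -0.0038 -0.0034] | units after turn [-0.0298 -0.0079  0.4559]
[246.2837 268.0112]
```

View pics/s14.png

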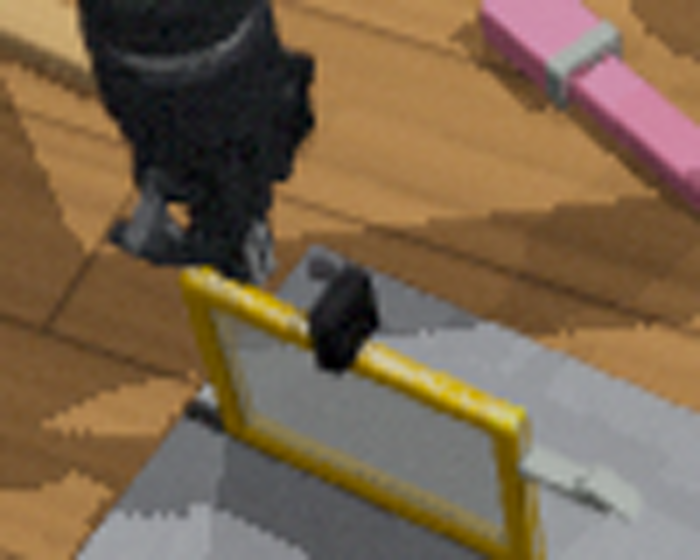

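The tips at (260,275) are just behind the tab at (343,315), and the prediction with the 35 mm offset fits. I'll lower 11 mm and advance to contact.

```bash
python3 -m crank '{"dp":[[0,0,0.38],[0.3,0,0],[0.3,0,0],[0,0,0]],"dr":[[0,0,0],[0,0,0],[0,0,0],[0,0,0]],"fingers":[0,0,0,0]}' 40
python3 -m crank '{"dp":[[0.12,0,0],[0.12,0,0],[0.12,0,0],[0.12,0,0],[0,0,0]],"dr":[[0,0,0],[0,0,0],[0,0,0],[0,0,0],[0,0,0]],"fingers":[0,0,0,0,0]}' 40
python3 - <<'E'
from h import *
st=np.load("st.npy")
im=viewer.grab_frame("scene")
cv2.imwrite("pics/s15.png",cv2.resize(im[110:190,150:250],None,fx=7,fy=7,interpolation=cv2.INTER_CUBIC))
print(Sinv(st,arm.get_obs()["position"]),arm.get_obs()["contact_force"])
E
```

```text
t: 24.08
position: [0.4847, -0.3209, 0.1349]
tool_rot: [0.742, 0.67, -0.0, 0.0]
contact_force: [-0.4, -0.4, -0.0]
grip_width: 0.0001
t: 24.7
position: [0.486, -0.3072, 0.1345]
tool_rot: [0.743, 0.67, -0.0, 0.0]
contact_force: [-0.7, -0.3, -0.6]
grip_width: -0.0
[[-0.0413 -0.2679  0.1345]] [0.1202 0.3502 0.8669]
```

View pics/s15.png

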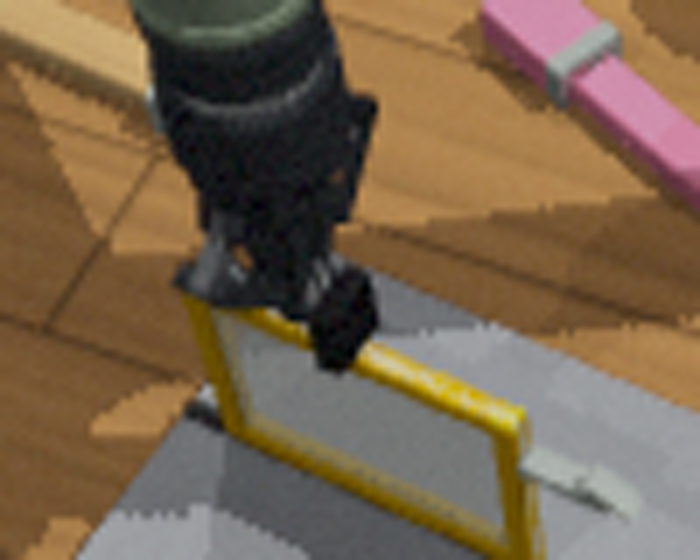

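The fingers are right at the tab face. I'll push at about 70 mm/s, well under the 0.35 m/s limit, up to before the spring zone (TCP station y about -0.11).

```bash
python3 -m crank '{"dp":[[0.1,0,0],[0.15,0,0],[0.25,0,0],[0.3,0,0],[0.3,0,0]],"dr":[[0,0,0],[0,0,0],[0,0,0],[0,0,0],[0,0,0]],"fingers":[0,0,0,0,0]}' 40
python3 -m crank '{"dp":[[0.3,0,0],[0.3,0,0],[0.3,0,0],[0.3,0,0],[0.3,0,0]],"dr":[[0,0,0],[0,0,0],[0,0,0],[0,0,0],[0,0,0]],"fingers":[0,0,0,0,0]}' 40
python3 - <<'E'
from h import *
st=np.load("st.npy")
im=viewer.grab_frame("scene")
cv2.imwrite("pics/s16.png",cv2.resize(im[110:240,150:320],None,fx=4.5,fy=4.5,interpolation=cv2.INTER_CUBIC))
print(Sinv(st,arm.get_obs()["position"]),arm.get_obs()["contact_force"],arm.get_obs()["qpos"])
E
```

```text
t: 25.38
position: [0.4896, -0.2741, 0.1345]
tool_rot: [0.743, 0.67, -0.0, 0.0]
contact_force: [0.4, -4.1, -1.1]
grip_width: 0.0003
t: 26.0
position: [0.4943, -0.2293, 0.1345]
tool_rot: [0.743, 0.67, -0.0, 0.0]
contact_force: [2.3, -3.1, -2.0]
grip_width: 0.0002
[[-0.0413 -0.1879  0.1345]] [ 1.4632 -0.5946 -0.1525] [-0.5684  0.3651 -0.3024  0.9041  0.0011  1.1047]
```

View pics/s16.png

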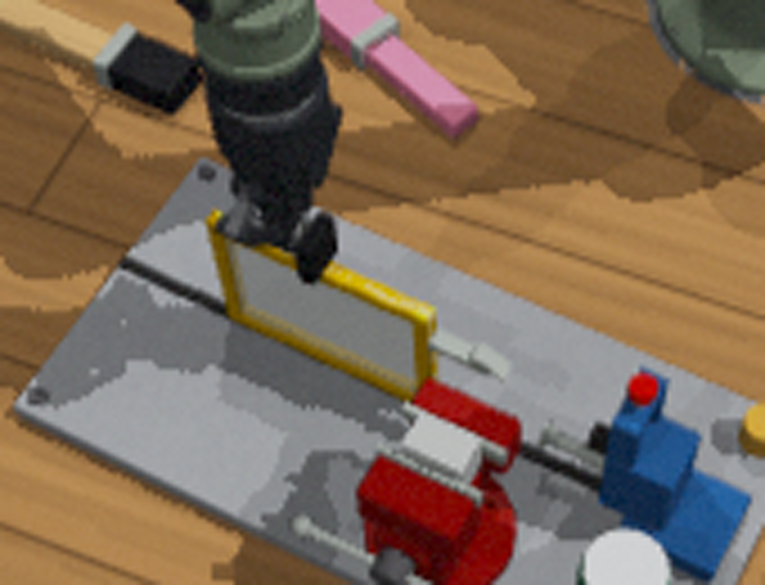

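The guard is following, with the tab at (317,245). I'll continue.

```bash
python3 -m crank '{"dp":[[0.2,0,0],[0.3,0,0],[0.3,0,0],[0.3,0,0],[0.3,0,0]],"dr":[[0,0,0],[0,0,0],[0,0,0],[0,0,0],[0,0,0]],"fingers":[0,0,0,0,0]}' 40
python3 -m crank '{"dp":[[0.3,0,0],[0.25,0,0],[0.2,0,0],[0.15,0,0],[0.12,0,0]],"dr":[[0,0,0],[0,0,0],[0,0,0],[0,0,0],[0,0,0]],"fingers":[0,0,0,0,0]}' 40
python3 - <<'E'
from h import *
st=np.load("st.npy")
o=arm.get_obs()
u=np.array([-np.sin(st[2]),np.cos(st[2]),0])
print(Sinv(st,o["position"]),o["contact_force"],"push",-o["contact_force"]@u)
E
```

```text
t: 26.68
position: [0.4983, -0.1875, 0.1345]
tool_rot: [0.743, 0.67, -0.0, 0.0]
contact_force: [0.2, -3.9, 0.4]
grip_width: -0.0001
t: 27.3
position: [0.5015, -0.1573, 0.1344]
tool_rot: [0.743, 0.67, -0.0, -0.0]
contact_force: [-0.5, -2.3, 2.5]
grip_width: 0.0002
[[-0.0411 -0.1171  0.1344]] [-0.4846 -2.3031  2.5242] push 2.3404338570468877
```

```bash
python3 -m crank '{"dp":[[0.12,0,0],[0.12,0,0],[0.12,0,0],[0.12,0,0]],"dr":[[0,0,0],[0,0,0],[0,0,0],[0,0,0]],"fingers":[0,0,0,0]}' 40
python3 -m crank '{"dp":[[0.12,0,0],[0.12,0,0]],"dr":[[0,0,0],[0,0,0]],"fingers":[0,0]}' 40
python3 -m crank '{"dp":[[0.12,0,0],[0.12,0,0]],"dr":[[0,0,0],[0,0,0]],"fingers":[0,0]}' 40
```

```text
t: 27.8
position: [0.503, -0.1431, 0.1344]
tool_rot: [0.743, 0.67, -0.0, 0.0]
contact_force: [-1.1, -1.8, 2.5]
grip_width: 0.0001
t: 28.05
position: [0.5037, -0.137, 0.1344]
tool_rot: [0.743, 0.669, -0.001, 0.001]
contact_force: [-2.0, -6.2, 2.1]
grip_width: 0.0001
t: 28.3
position: [0.5043, -0.1303, 0.1345]
tool_rot: [0.743, 0.669, -0.001, 0.001]
contact_force: [-1.7, -7.5, 2.0]
grip_width: -0.0001
```

The spring zone started at about y_world -0.141, so the click should come near -0.105. I'll continue in shorter steps.

```bash
python3 -m crank '{"dp":[[0.12,0,0],[0.12,0,0]],"dr":[[0,0,0],[0,0,0]],"fingers":[0,0]}' 40
python3 -m crank '{"dp":[[0.12,0,0],[0.1,0,0]],"dr":[[0,0,0],[0,0,0]],"fingers":[0,0]}' 40
python3 -m crank '{"dp":[[0.08,0,0]],"dr":[[0,0,0]],"fingers":[0]}' 40
```

```text
t: 28.55
position: [0.5049, -0.125, 0.1345]
tool_rot: [0.743, 0.669, -0.003, 0.002]
contact_force: [-3.1, -12.9, 0.3]
grip_width: -0.0003
t: 28.8
position: [0.5055, -0.1192, 0.1345]
tool_rot: [0.743, 0.669, -0.004, 0.003]
contact_force: [-2.5, -14.9, 0.6]
grip_width: -0.0001
t: 28.92
position: [0.5057, -0.117, 0.1345]
tool_rot: [0.743, 0.669, -0.004, 0.003]
contact_force: [-3.3, -15.1, 1.3]
grip_width: 0.0004
```

```bash
python3 -m crank '{"dp":[[0.06,0,0],[0.06,0,0]],"dr":[[0,0,0],[0,0,0]],"fingers":[0,0]}' 40
python3 -m crank '{"dp":[[0.06,0,0]],"dr":[[0,0,0]],"fingers":[0]}' 40
python3 -m crank '{"dp":[[0.06,0,0]],"dr":[[0,0,0]],"fingers":[0]}' 40
```

```text
t: 29.18
position: [0.5062, -0.1125, 0.1345]
tool_rot: [0.743, 0.669, -0.003, 0.002]
contact_force: [-1.5, -11.5, 1.0]
grip_width: 0.0001
t: 29.3
position: [0.5064, -0.1107, 0.1345]
tool_rot: [0.743, 0.669, -0.003, 0.002]
contact_force: [-2.5, -12.1, 2.5]
grip_width: -0.0002
t: 29.42
position: [0.5066, -0.109, 0.1345]
tool_rot: [0.743, 0.669, -0.003, 0.002]
contact_force: [-1.8, -12.1, 1.3]
grip_width: -0.0003
```

```bash
python3 -m crank '{"dp":[[0.05,0,0]],"dr":[[0,0,0]],"fingers":[0]}' 40
python3 -m crank '{"dp":[[0.05,0,0]],"dr":[[0,0,0]],"fingers":[0]}' 40
python3 -m crank '{"dp":[[0.04,0,0]],"dr":[[0,0,0]],"fingers":[0]}' 40
```

```text
t: 29.55
position: [0.5068, -0.1073, 0.1345]
tool_rot: [0.743, 0.669, -0.003, 0.002]
contact_force: [-2.1, -11.7, 1.3]
grip_width: -0.0001
t: 29.68
position: [0.507, -0.1054, 0.1345]
tool_rot: [0.743, 0.669, -0.002, 0.002]
contact_force: [-2.0, -10.6, 1.9]
grip_width: -0.0003
t: 29.8
position: [0.5071, -0.104, 0.1345]
tool_rot: [0.743, 0.669, -0.002, 0.002]
contact_force: [-1.9, -10.6, 1.4]
grip_width: 0.0001
```

```bash
python3 -m crank '{"dp":[[0.04,0,0]],"dr":[[0,0,0]],"fingers":[0]}' 40
python3 -m crank '{"dp":[[0.03,0,0]],"dr":[[0,0,0]],"fingers":[0]}' 40
```

```text
t: 29.92
position: [0.5072, -0.1031, 0.1345]
tool_rot: [0.743, 0.669, -0.003, 0.002]
contact_force: [-1.9, -11.4, 1.3]
grip_width: 0.0
t: 30.05
position: [0.5072, -0.1029, 0.1345]
tool_rot: [0.743, 0.669, -0.003, 0.002]
contact_force: [-2.6, -13.8, 1.6]
grip_width: 0.0006
```

The position has stalled and the force is rising, so the guard is on the pad and past the click. I'll ease off slowly to see whether the latch holds.

```bash
python3 -m crank '{"dp":[[-0.06,0,0],[-0.06,0,0]],"dr":[[0,0,0],[0,0,0]],"fingers":[0,0]}' 40
python3 -m crank '{"dp":[[-0.06,0,0],[-0.06,0,0]],"dr":[[0,0,0],[0,0,0]],"fingers":[0,0]}' 40
python3 -m crank '{"dp":[[-0.06,0,0],[0,0,0]],"dr":[[0,0,0],[0,0,0]],"fingers":[0,0]}' 40
```

```text
t: 30.3
position: [0.5071, -0.1042, 0.1344]
tool_rot: [0.743, 0.669, -0.001, 0.001]
contact_force: [-0.9, -4.8, 1.1]
grip_width: -0.0003
t: 30.55
position: [0.5065, -0.1057, 0.134]
tool_rot: [0.743, 0.67, 0.0, -0.001]
contact_force: [-0.0, -0.2, -0.9]
grip_width: 0.0
t: 30.8
position: [0.5065, -0.1082, 0.1342]
tool_rot: [0.743, 0.67, -0.0, -0.0]
contact_force: [-1.5, -0.2, -0.0]
grip_width: 0.0001
```

Force is zero at -0.1057, well short of where the spring began to act, so the latch holds. I'll back away, rise, and check.

```bash
python3 -m crank '{"dp":[[-0.2,0,0],[-0.5,0,0],[0,0,-0.5],[0,0,-1],[0,0,-1]],"dr":[[0,0,0],[0,0,0],[0,0,0],[0,0,0],[0,0,0]],"fingers":[0,0,0,0,0]}' 40
python3 -m crank '{"dp":[[-1,0,-0.5],[-1,0,0],[-1,0,0],[-0.5,0.5,0],[0,0,0]],"dr":[[0,0,0],[0,0,0],[0,0,0],[0,0,0],[0,0,0]],"fingers":[0,0,0,0,0]}' 40
python3 - <<'E'
from h import *
st=np.load("st.npy")
im=viewer.grab_frame("scene"); im2=viewer.grab_frame("top")
cv2.imwrite("pics/s17.png",cv2.resize(im,(800,600),interpolation=cv2.INTER_CUBIC))
cv2.imwrite("pics/s17c.png",cv2.resize(im[140:275,150:335],None,fx=4.3,fy=4.3,interpolation=cv2.INTER_CUBIC))
cv2.imwrite("pics/t17.png",cv2.resize(im2,(800,600),interpolation=cv2.INTER_CUBIC))
for y in(-.03,-.05,-.07):
  p=W(st,[-.042,y,.174]); print(y,(proj("scene",p)[0]-[150,140]+.4)*4.3,(proj("top",p)[0]+.2)/.64)
E
```

```text
t: 31.42
position: [0.5045, -0.1295, 0.2112]
tool_rot: [0.743, 0.669, -0.0, 0.0]
contact_force: [0.2, 0.5, -0.8]
grip_width: -0.0
t: 32.05
position: [0.5091, -0.2365, 0.2252]
tool_rot: [0.743, 0.669, 0.0, 0.001]
contact_force: [-0.2, 0.0, -0.1]
grip_width: -0.0003
-0.03 [476.2644 185.4929] [387.7408 291.7261]
-0.05 [451.0171 174.2212] [397.4417 293.1691]
-0.07 [425.9818 163.0441] [407.1505 294.6133]
```

View pics/s17c.png

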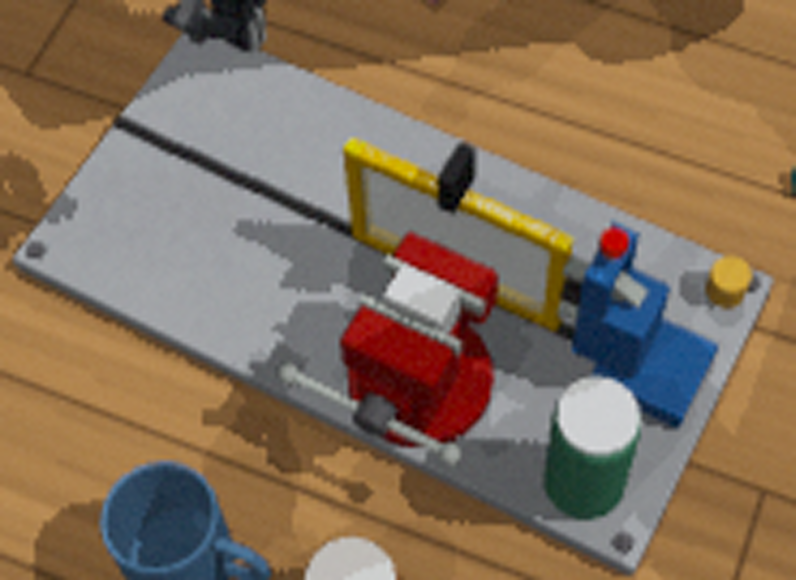

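View pics/s17.png

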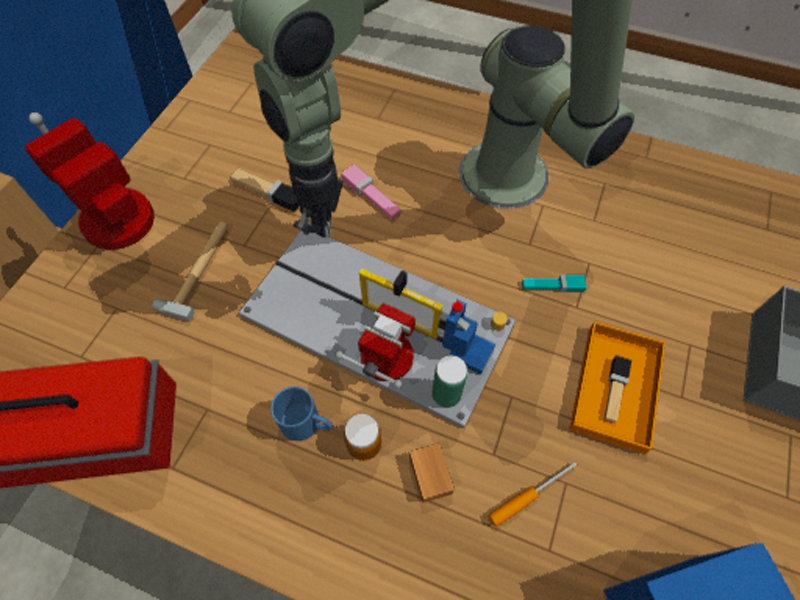

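View pics/t17.png

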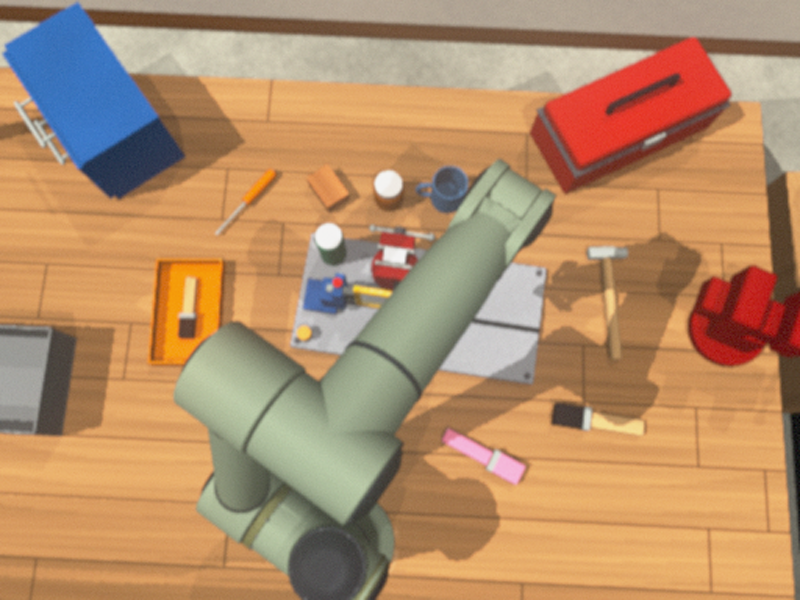

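The guard has stayed shut. Its tab is at (458,177) in the crop, which is station y about -0.045 m, the tongue is in the latch, and the brush is flat in the tray. The bystanders are where they were, and the arm is clear. I'll hand in.

```bash
python3 -m crank '{"dp":[[0,0,0],[0,0,0],[0,0,0]],"dr":[[0,0,0],[0,0,0],[0,0,0]],"fingers":[0,0,0]}' 40
python3 - <<'E'
from h import *
im=viewer.grab_frame("scene"); b=cv2.imread("pics/s17.png")
print("diff",np.abs(cv2.resize(im,(800,600),interpolation=cv2.INTER_CUBIC).astype(int)-b).mean())
print(arm.get_obs()["contact_force"]); print(arm.close_job())
E
```

```text
t: 32.52
position: [0.5085, -0.2348, 0.2246]
tool_rot: [0.743, 0.67, -0.0, 0.0]
contact_force: [-0.3, -0.1, -0.2]
grip_width: 0.0001
diff 2.136045138888889
[ 0.2343  0.8124 -0.3083]
the job is handed in; nothing more can be done
None
```

I laid the brush flat in the orange tray and pushed the guard shut by its tab until the latch held it. I handed the job in at about 32.6 s of the 61 s, and no verdict is reported.

**Final checks:**
- **Brush:** both camera views show it flat inside the tray walls, near the middle and let go. Its head points towards the robot.
- **Guard:** it stayed put after I let go, with its origin at about station y -0.046 m (the limit is -0.055 m). The measured push peaked at about 15 N and the push ran at about 70 mm/s at most. I did not measure the force between guard and latch directly. I infer that the bolt holds it because the ejector did not throw it back.
- **Bystanders and arm:** none of the bystanders appears moved in the last pictures, and the arm was clear with about zero force.

**What went wrong on the way:**
- **Missed grasps:** the fingertips sat about 35 mm above the reported tool point, against what the description says. My first two grasps closed on nothing.
- **Hard press on the handle:** probing down to find the true height pressed the brush handle with a peak of 97 N at the wrist. That is under the 120 N wrist limit, but more than I intended. The 40 N limit covers the arm and the gripper's body, and as far as I could tell only the fingertips touched.
- **Wrist limit:** the last joint reached its range on the way to the tray, and the tool tilted briefly. I levelled it and turned the brush half round, with nothing dropped.

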